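Set the eccentric roller gauge and sort the door rollers with it

TASK

Turn the eccentric bolt of the roller gauge until the yellow-handled master gauge slides through between the brass roller and the fence with no more than about 2 mm of play; prove it by sliding the gauge along the base plate from the yellow end through to the green end and back again, then put it back upright in its black rest. Sort all the loose white rollers by that gap: those small enough to pass it go in the blue row, those too big for it in the red row, none stacked; leave the bolt as set and the other things on the bench alone.

Things in the scene. Friction and masses are not known exactly. Their poses are not given: they have to be found in the camera images.
- fixture: roller gauge bolted to the bench: grey base plate 200 x 110 mm, 8 mm thick. Origin at table height under mid-lane; x along the lane from the yellow entry end (-100 mm, nearer the robot) to the green end (+100 mm), y left, z up. Left of the lane a steel fence, x -30 to +100 mm, inner face at y = +15 mm, 16 mm thick, top at z = 30 mm, its entry end flared; right of it, at x = 0, the brass roller on its eccentric bolt.
- adjuster (a joint): angle of the eccentric bolt (rad, anticlockwise from above is positive, -2.6 to 2.6; stiff, about 0.25 N m, stays where it is left). The gap between roller and fence is 24 + 6 (1 - cos angle) mm: narrowest at 0, wider whichever way it is turned. At angle 0 the bolt's red flat head lies across the lane (along the fixture's y), at +-1.57 it lies along the lane.
- bolt_grip (a point): on the bolt's axis (fixture x = 0, y = -35 mm), 52 mm above the table, in the bolt's red flat head: a bar 36 mm long, 10 mm thick, from 32 to 62 mm above the table, gripped across its 10 mm thickness from above; turns with the bolt, bar along this point's y
- guide_roller (a point): centre of the brass guide roller (40 mm diameter, 10 to 32 mm above the table), 6 mm off the bolt's axis, swings round it as the bolt turns. Gap = distance in the fixture's y from this point to the fence face, less 20 mm.
- gauge_handle (a point): master gauge, 0.2 to 0.4 kg: steel block 50 mm long (x), 30 mm thick (y), 24 mm tall, with an upright yellow handle on top, 26 mm (x) by 16 mm (y), from 24 to 68 mm above the gauge's underside. This point is in the handle on the vertical middle line, 50 mm above the underside; z up. Gripped along its x, the fingers stay within the lane. It slides on the base plate, between fence and roller.
- gauge_rest: black rest tray for the gauge, 68 x 48 mm outside, inner floor 60 x 40 mm at 4 mm height, rim 10 mm high; origin under its centre, long side along x
- row_blue: blue row tray for rollers that pass the gap: 200 mm (x) by 56 mm (y) outside, inside 192 x 48 mm, floor 2 mm and rim 6 mm above the table; origin under its centre
- row_red: red row tray for rollers too big for the gap: the same size as the blue one; origin under its centre
- small1_mid (a point): centre of a loose white door roller (plain cylinder standing on end, 25 mm diameter, 30 mm tall, 15 mm from centre to each end; z along its axis); may be absent
- large1_mid (a point): centre of a loose white door roller (plain cylinder standing on end, 36 mm diameter, 30 mm tall, 15 mm from centre to each end; z along its axis); may be absent
- small2_mid (a point): centre of a loose white door roller (plain cylinder standing on end, 25 mm diameter, 30 mm tall, 15 mm from centre to each end; z along its axis); may be absent
- large2_mid (a point): centre of a loose white door roller (plain cylinder standing on end, 36 mm diameter, 30 mm tall, 15 mm from centre to each end; z along its axis); may be absent
- small3_mid (a point): centre of a loose white door roller (plain cylinder standing on end, 25 mm diameter, 30 mm tall, 15 mm from centre to each end; z along its axis); may be absent
- large3_mid (a point): centre of a loose white door roller (plain cylinder standing on end, 36 mm diameter, 30 mm tall, 15 mm from centre to each end; z along its axis); may be absent
- wrench: combination wrench, 140 mm; to be left alone
- screwdriver: screwdriver, 190 mm; to be left alone
- spray_can: spray can, 66 mm wide, 190 mm tall; to be left alone
- grease_jar: amber jar, 72 mm wide, 80 mm tall; to be left alone
- mug: blue mug, 72 mm wide, 65 mm tall; to be left alone
- socket: steel socket, 28 mm wide, 35 mm tall; to be left alone
Things that resemble listed ones, but are neither listed nor needed, are in the scene too. Leave any orange look-alike of the part that bears small3_mid alone.

How it is judged (in metres and radians):
On the way, in this order (a step that is already met when the one before it is completed fails the run):
1. the gauge stands on the base plate in the lane at the yellow entry end (x of gauge_handle in the frame of fixture between -0.1 and -0.038 m and y of gauge_handle in the frame of fixture between -0.012 and 0.012 m and z of gauge_handle in the frame of fixture between 0.05 and 0.063 m), for 0.1 s.
2. the gauge, low in the lane, is between roller and fence with the gap set (x of gauge_handle in the frame of fixture between -0.015 and 0.015 m and y of gauge_handle in the frame of fixture between -0.012 and 0.012 m and z of gauge_handle in the frame of fixture between 0.05 and 0.063 m and y of guide_roller in the frame of fixture between -0.0376 and -0.0351 m), for 0.1 s.
3. the gauge has come out low in the lane at the green end, gap still set (x of gauge_handle in the frame of fixture between 0.038 and 0.1 m and y of gauge_handle in the frame of fixture between -0.012 and 0.012 m and z of gauge_handle in the frame of fixture between 0.05 and 0.063 m and y of guide_roller in the frame of fixture between -0.0376 and -0.0351 m), for 0.1 s.
4. the gauge is back low in the lane at the yellow end, gap still set (all of step 1 and y of guide_roller in the frame of fixture between -0.0376 and -0.0351 m), for 0.1 s.
At the end, for the whole second after the job is handed in: The gap between roller and fence is 30.1 to 32.6 mm; the gauge stands upright in its rest (centre within 12 mm each way); every 25 mm roller lies or stands in the blue row and every 36 mm roller in the red row, on the tray's floor and at rest (y of guide_roller in the frame of fixture between -0.0376 and -0.0351 m and x of gauge_handle in the frame of gauge_rest between -0.012 and 0.012 m and y of gauge_handle in the frame of gauge_rest between -0.012 and 0.012 m and height (world z) of gauge_handle below 0.059 m and angle between gauge_handle's own z axis and vertical below 0.12 rad and x of small1_mid in the frame of row_blue between -0.093 and 0.093 m and y of small1_mid in the frame of row_blue between -0.022 and 0.022 m and z of each of small1_mid, small2_mid, small3_mid in the frame of row_blue below 0.026 m and linear speed of each of small1, large1, small2, large2, small3, large3 below 0.02 m/s and x of large1_mid in the frame of row_red between -0.093 and 0.093 m and y of large1_mid in the frame of row_red between -0.022 and 0.022 m and z of each of large1_mid, large2_mid, large3_mid in the frame of row_red below 0.026 m and x of small2_mid in the frame of row_blue between -0.093 and 0.093 m and y of small2_mid in the frame of row_blue between -0.022 and 0.022 m and x of large2_mid in the frame of row_red between -0.093 and 0.093 m and y of large2_mid in the frame of row_red between -0.022 and 0.022 m and x of small3_mid in the frame of row_blue between -0.093 and 0.093 m and y of small3_mid in the frame of row_blue between -0.022 and 0.022 m and x of large3_mid in the frame of row_red between -0.093 and 0.093 m and y of large3_mid in the frame of row_red between -0.022 and 0.022 m); the robot touches nothing.
It fails at once if one of the other things on the bench is moved more than 3 cm (distance of any of wrench, screwdriver, spray_can, grease_jar, mug, socket from where it was at the start of the episode above 0.03 m).
Of small1, large1, small2, large2, small3, large3 only 4 to 6 are there at a start; the rules pass over those that are not, and their reading is None.
At some moment in a run one of small1, large1, small2, large2, small3, large3 may be knocked a few centimetres aside while the robot is not near it.
Once in a run the grip may slacken for a moment while it holds something.
It also fails if it takes over 208 s, if anything falls off the work surface, if the arm or the gripper's body presses on something with over 40 N, if the wrist force passes 120 N, or if a joint passes its speed limit or range.

ROBOT

A 6-joint arm with a two-finger parallel gripper is mounted at the origin on the work surface. World frame = base frame: x ahead of the robot, y to its left, z up, the work surface at z = 0. Lengths are in mm, angles in rad, forces in N, time in s.
With the tool pointing down it reaches from about 350 to 775 mm from the base axis. Payload 7.3 kg.
Tool frame: the origin (TCP) lies at the centre of the arm's flange, where the gripper is bolted on; the fingertips stand 178 mm ahead of it and the grasp point (between the pads) lies 159 mm ahead of it; z points along the fingers, y is the direction in which the jaws open and shut (so a half turn about z gives the same grasp; the last joint's range is limited). The gripper opens to 92 mm and grips with 3 to 60 N. Pads are 19 mm wide; open, the fingers measure 130 mm over their backs; the gripper's body (75 mm by 190 mm) begins 47 mm behind the grasp point.
Start: joints at [0.974, 0.342, 1.524, -0, 1.275, -0.146], TCP at [228.715, 472.565, 404.741] pointing down, gripper open.
Joint ranges: [-2.53, 2.53], [-0.77, 2.02], [0.04, 2.7], [-1, 4.14], [0.28, 2.66], [-3.11, 3.11]. Speed limits (rad/s): [2.57, 2.57, 3.14, 3.14, 3.14, 3.14].

INTERFACE

Orientations are given as [roll, pitch, yaw] about the fixed x, y, z axes, in that order (R = Rz(yaw) Ry(pitch) Rx(roll)).
In Python, from plant import get_obs, capture, close_job gives the robot as it stands. The module is installed in compiled form; this text tells all that it offers.
- The arm moves only by the shell command python3 -m pendant 'ROWS'. ROWS is JSON, a list of rows, each a list of 3 entries, a list of its own where there are three numbers: the shift along the tool's x, y, z in m, then the turn, a rotation vector about the tool's x, y, z in rad, then the finger opening in m, from 0 to 0.0918. In form: [[[tx, ty, tz], [wx, wy, wz], fingers], ...]. A call has 1 to 10 rows; each row is the pose to reach, as a shift and turn from the pose commanded when the call began, along the tool's axes at that moment; what a row does not reach only later rows make up. A row lasts 1/12 s, in which the tool goes at most 41.7 mm and 7.16 degrees, less where a joint would pass 70% of its speed; a pose out of reach is approached as far as the arm can. A call with a gripper value outside its range is refused whole. The fingers move at their own pace and stop on an object; the grip force is fixed at half the most. Time passes only in rows, so rows that repeat a pose let the fingers close. It gives the time, the measured TCP pose, the force and the opening at its end, in the units of the state.
- get_obs(): the state, without advancing time (a new reading comes with each control period).
- capture(name): name is "scene" or "side" or "wrist"; returns a dict with "color" (420x560x3 uint8, red, green, blue), "mtx" (3x3 intrinsics, pixels), "rvec" (rotation vector, rad) and "tvec" (3), from world to camera coordinates, as OpenCV has them. Camera axes: x right, y down, z forward; pixel columns grow to the right and rows downward; lengths in mm; the calibration is good to about 2 mm. A picture is of the moment at which its call begins. There is no depth.
- close_job(): hands the job in, once; it reports no verdict.
The state is a dict: "time": time; "joint_positions": joint angles; "dq": joint speeds; "tau": joint torques, N m; "tool_pos": TCP position; "tcp_rot": TCP orientation; "contact_force": force on the tool from outside, world axes, zero at the start; "moment": the same for the moment, N m; "grip_width": finger opening in mm.
Only numpy, scipy, OpenCV 4.12 (cv2) and the standard library are available. Lean on these libraries where they do the work, as an engineer would, in place of code of your own. Each camera call takes 0.05 s, during which the arm holds its last target. There are 200 camera calls.

## Working session

There is one attempt and no reset: what is moved stays moved. The work goes in short steps, Python scripts to look and compute and a shell command to move; the robot and the scene stay as the last step left them, time stands still between calls to the robot, and variables do not carry over. Pictures are saved under pics/ and viewed, about 12 in all and at most 16, crops included, and the job is handed in when it is done.

```bash
mkdir -p pics; cat > h.py <<'E'
import numpy as np, cv2, json, os
from plant import get_obs, capture
def snap(cam,name):
    c=capture(cam); cv2.imwrite(f'pics/{name}.png',c['color'][:,:,::-1])
    np.savez(f'pics/{name}.npz',**{k:np.array(c[k]) for k in('color','mtx','rvec','tvec')}); return c
def load(n): return dict(np.load(f'pics/{n}.npz'))
def px2w(c,u,v,z):
    R=cv2.Rodrigues(np.array(c['rvec'],float))[0]; t=np.array(c['tvec'],float).ravel()
    d=R.T@np.linalg.solve(np.array(c['mtx'],float),[u,v,1.]); o=-R.T@t
    return o+d*(z-o[2])/d[2]
def w2px(c,p): return cv2.projectPoints(np.array(p,float).reshape(-1,3),np.array(c['rvec'],float),np.array(c['tvec'],float),np.array(c['mtx'],float),None)[0].reshape(-1,2)
def crop(n,x0,y0,x1,y1,s,out):
    i=cv2.imread(f'pics/{n}.png')[y0:y1,x0:x1]; cv2.imwrite(f'pics/{out}.png',cv2.resize(i,None,fx=s,fy=s,interpolation=cv2.INTER_CUBIC))
E
python3 - <<'E'
from h import *
o=get_obs();print(o)
for n in('scene','side','wrist'):
    c=snap(n,n+'0'); R=cv2.Rodrigues(np.array(c['rvec'],float))[0]; print(n,-R.T@np.array(c['tvec']).ravel(),np.array(c['mtx'])[0,0])
a=cv2.imread('pics/scene0.png');cv2.imwrite('pics/s0big.png',cv2.resize(a,(800,600),interpolation=cv2.INTER_CUBIC))
a=cv2.imread('pics/side0.png');cv2.imwrite('pics/d0big.png',cv2.resize(a,(800,600),interpolation=cv2.INTER_CUBIC))
E
```

```text
{'time': 0.0, 'joint_positions': array([ 9.74010141e-01,  3.42700044e-01,  1.52501280e+00,  8.68344686e-06,
        1.27540142e+00, -1.46015056e-01]), 'dq': array([-0.0016839 ,  0.00101781,  0.00105326,  0.00130079, -0.00086504,
       -0.00124255]), 'tau': array([ 1.36158003e-03, -4.31250930e+01, -2.44225520e+01,  7.17967772e-02,
        5.59143873e-02, -1.60348536e-04]), 'tool_pos': array([228.62878329, 472.44955373, 404.0580016 ]), 'tcp_rot': array([-3.14008844e+00, -2.29604879e-04,  2.69081882e+00]), 'contact_force': array([ 0.79700255, -0.49494951, -0.32135441]), 'moment': array([ 0.07600546, -0.00546494, -0.01965129]), 'grip_width': 91.76052457048739}
scene [1271.44621401 -538.4890247   706.84054563] 493.48298013044916
side [ 428.01383889  963.92813011 1001.23870355] 526.2535848546008
wrist [155.3587481  506.99557814 384.52005314] 312.6650932316155
```

View pics/s0big.png

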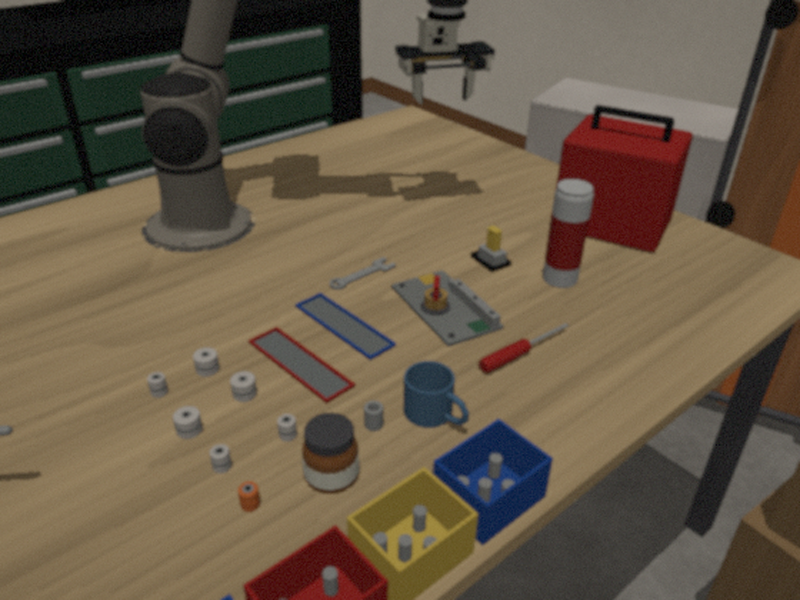

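View pics/d0big.png

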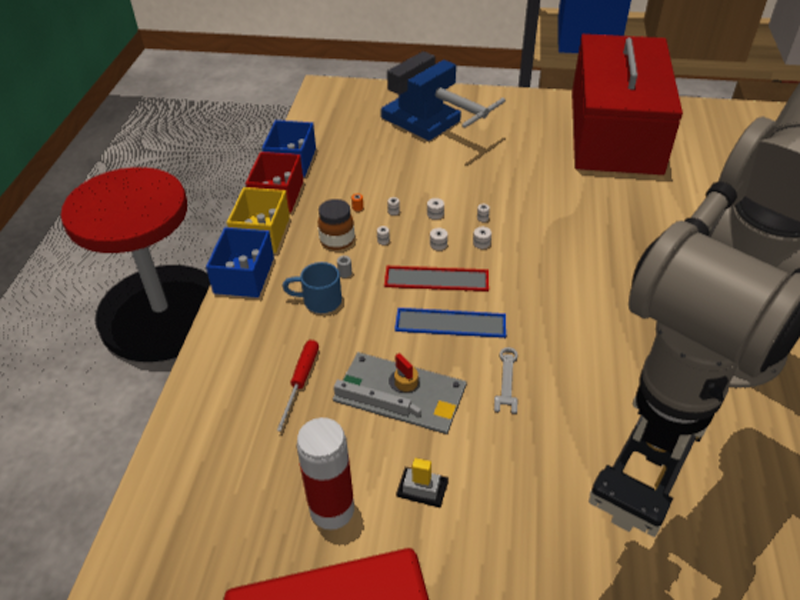

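The scene picture shows six white rollers (800x600 px): small at (157,383), (220,457) and (287,426), large at (206,360), (243,385) and (187,421). The orange look-alike is at (249,496), the socket at (373,415), the gauge at (492,250), the fixture at (447,305), and the blue and red rows at (345,325) and (300,362). The side view agrees: gauge (422,478), bolt (405,368).

```bash
python3 - <<'E'
from h import *
crop('side0',200,205,380,355,4.4,'c1')
crop('side0',230,130,360,225,6,'c2')
E
```

```text
(no output)
```

View pics/c1.png

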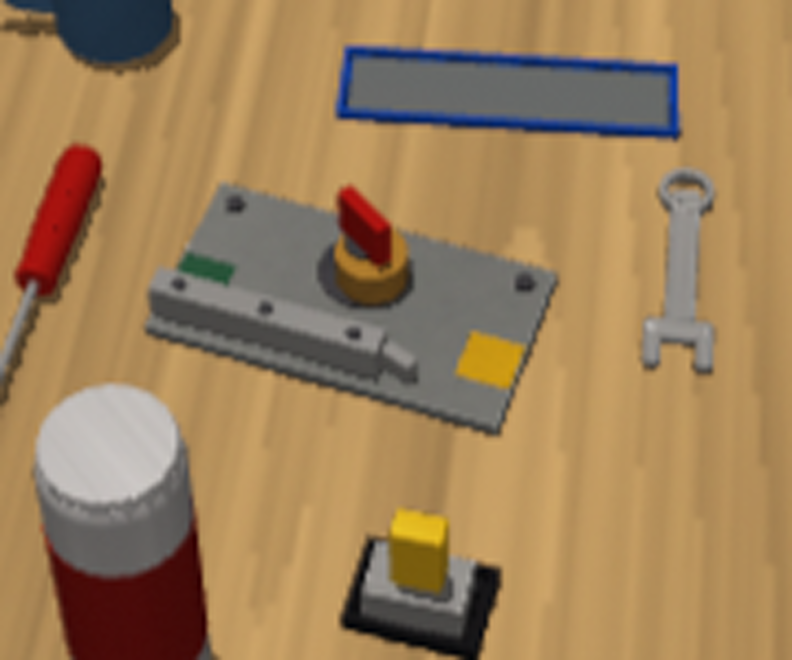

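View pics/c2.png

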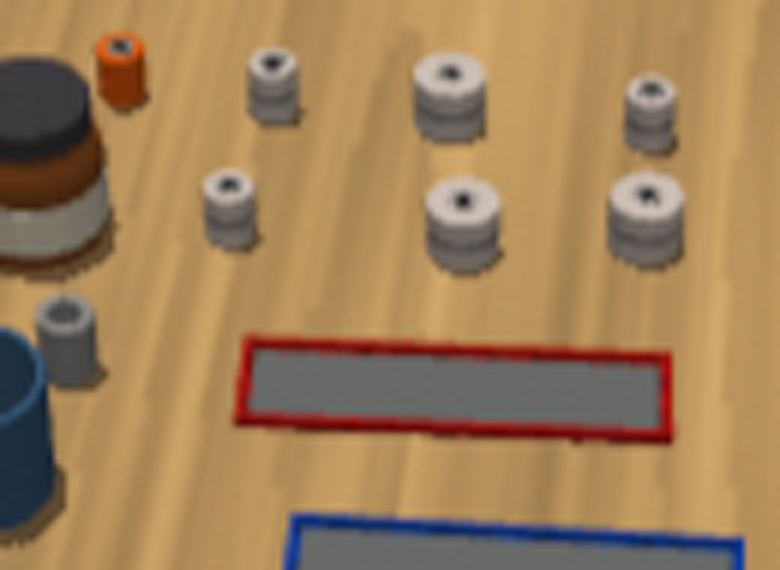

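```bash
python3 - <<'E'
from h import *
c=load('side0')
f=lambda x,y,s,x0,y0,z:px2w(c,(x+.5)/s-.5+x0,(y+.5)/s-.5+y0,z).round(1)[:2]
A=lambda x,y,z:f(x,y,4.4,200,205,z)
B=lambda x,y,z:f(x,y,6,230,130,z)
print('plate BL,BR,FR',A(222,185,8),A(556,272,8),A(498,428,4))
print('fence top inner L, inner R, outer L, outer R',A(168,270,30),A(386,335,30),A(150,291,30),A(380,354,30))
print('head top ends',A(347,190,62),A(390,242,62), 'front bottom', A(388,262,38))
print('roller top ctr',A(371,258,32), 'L/R edges',A(335,262,32),A(411,262,32))
print('green',A(206,268,8),'yellow',A(490,360,8))
print('gauge handle top corners',A(393,511,72),A(447,517,72),A(391,520,72),A(443,533,72))
print('rest bottom corners FL FR BL BR',A(343,625,0),A(476,658,0),A(372,538,10),A(500,569,10))
print('blue c2/c1 outer corners',A(346,46,6),A(678,64,6),A(338,116,6),A(679,136,4))
print('red',B(247,336,6),B(671,353,6),B(237,424,3),B(671,439,3))
for n,x,y in(('s',273,63),('L',450,74),('s',651,90),('s',229,185),('L',463,201),('L',647,196),('orange',120,46),('socket',66,312)): print(n,B(x,y,30))
E
```

```text
plate BL,BR,FR [637.7 117.7] [444.4 157.1] [466.2 261.3]
fence top inner L, inner R, outer L, outer R [651.2 199.9] [529.1 228.4] [657.9 215.2] [530.6 241.1]
head top ends [559.  158.8] [531.5 191.8] front bottom [533.5 185.9]
roller top ctr [543.6 179.5] L/R edges [562.4 184.7] [521.9 179.5]
green [635.7 178.5] yellow [474.5 221.2]
gauge handle top corners [508.1 362.5] [482.5 362.5] [508.4 367.5] [483.4 371.4]
rest bottom corners FL FR BL BR [530.2 383.7] [464.1 393.2] [521.8 339.3] [457.  348.8]
blue c2/c1 outer corners [583.6  -2.8] [384.8 -12.3] [580.1  54.7] [381.7  43.9]
red [ 620.9 -115.1] [ 423.7 -127.5] [617.  -58.9] [420.4 -73.4]
s [ 633.9 -291.3]
L [ 544.9 -293. ]
s [ 444.8 -292.1]
s [ 641.  -194.4]
L [ 528.3 -196.1]
L [ 441.6 -210.3]
orange [ 712.6 -296. ]
socket [701.5 -95.1]
```

```bash
cat >> h.py <<'E'
def to(x,y,z,a=None):
    """grasp point target world mm, a = tool-y heading deg; prints tool-frame shift (m) and wz"""
    o=get_obs(); p=o['tool_pos']; yaw=o['tcp_rot'][2]; cur=yaw-np.pi/2
    d=np.array([x,y,z+159])-p; tx=np.array([np.cos(yaw),np.sin(yaw)]); ty=np.array([np.sin(yaw),-np.cos(yaw)])
    w=0 if a is None else -((np.radians(a)-cur+np.pi/2)%np.pi-np.pi/2)
    print('shift',(np.array([d[:2]@tx,d[:2]@ty,-d[2]])/1000).round(4),'wz',round(w,3),'| cur grasp',(p-[0,0,159]).round(1),'head',round(np.degrees(cur),1),'F',o['contact_force'].round(1),'w',round(o['grip_width'],1),'t',round(o['time'],1),'j6',o['joint_positions'][5].round(2))
E
python3 - <<'E'
from h import *
to(530,150,245,-10)
c=load('side0')
f=lambda x,y,s,x0,y0,z:px2w(c,(x+.5)/s-.5+x0,(y+.5)/s-.5+y0,z).round(1)[:2]
print('can top',f(110,440,4.4,200,205,190))
E
```

```text
shift [-4.117e-01 -1.590e-01  2.000e-04] wz 1.295 | cur grasp [228.7 472.5 245.2] head 64.2 F [-0.7 -0.4  0.6] w 91.8 t 0.1 j6 -0.15
can top [620.9 419.3]
```

```bash
R='[[-0.412,-0.159,0],[0,0,1.295],0.0918]'; python3 -m pendant '[[[-0.412,-0.159,0],[0,0,1.295],0.0918],[[-0.412,-0.159,0],[0,0,1.295],0.0918],[[-0.412,-0.159,0],[0,0,1.295],0.0918],[[-0.412,-0.159,0],[0,0,1.295],0.0918],[[-0.412,-0.159,0],[0,0,1.295],0.0918],[[-0.412,-0.159,0],[0,0,1.295],0.0918],[[-0.412,-0.159,0],[0,0,1.295],0.0918],[[-0.412,-0.159,0],[0,0,1.295],0.0918],[[-0.412,-0.159,0],[0,0,1.295],0.0918],[[-0.412,-0.159,0],[0,0,1.295],0.0918]]'; python3 - <<'E'
from h import *
to(530,150,245,-10)
E
```

```text
time: 0.98
tool_pos: [514.3, 166.3, 404.6]
tcp_rot: [-3.141, -0.0, 1.434]
contact_force: [0.6, 0.2, 0.7]
grip_width: 91.9
shift [-0.014   0.0178  0.0006] wz 0.038 | cur grasp [514.3 166.3 245.6] head -7.8 F [0.6 0.2 0.7] w 91.9 t 1.0 j6 0.31
```

```bash
python3 - <<'E'
from h import *
snap('wrist','w1'); crop('w1',0,0,560,420,1.42,'w1b')
E
```

```text
(no output)
```

View pics/w1b.png

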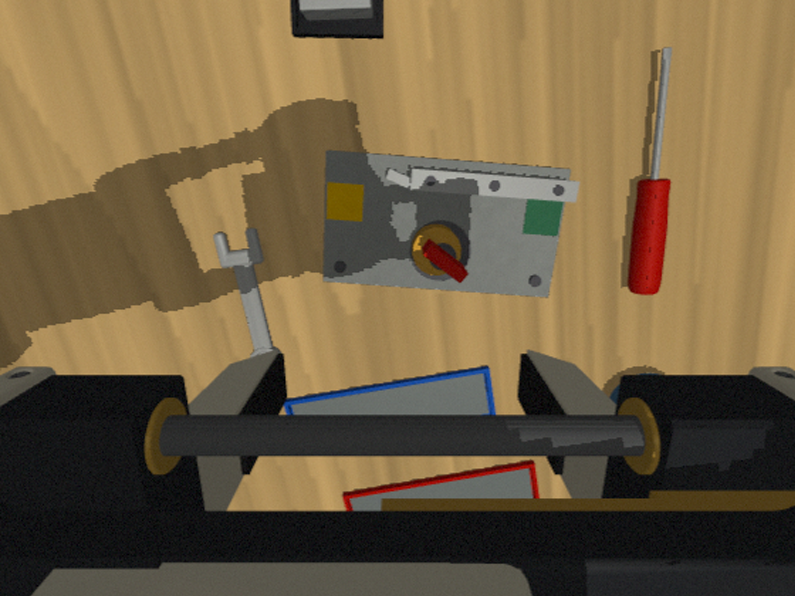

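```bash
python3 - <<'E'
from h import *
c=load('w1')
A=lambda x,y,z:px2w(c,(x+.5)/1.42-.5,(y+.5)/1.42-.5,z)[:2].round(1)
print('plate TL BL TR BR',A(327,151,8),A(324,282,8),A(570,168,8),A(548,297,8))
print('fence inner edge',A(412,185,30),A(577,202,30),'outer',A(411,169,30),A(578,182,30))
print('head top',A(425,246,62),A(464,275,62),'roller',A(437,250,32))
print('yellow',A(345,202,8),'green',A(542,217,8))
print('rest front',A(292,36,0),A(383,38,0))
crop('w1',210,90,420,215,3.8,'w1c')
E
```

```text
plate TL BL TR BR [465.6 262. ] [442.7 155. ] [659.2 222.1] [637.  114.3]
fence inner edge [529.7 227.5] [656.1 197. ] outer [530.5 239.4] [657.2 212.2]
head top [533.  184.7] [559.3 159. ] roller [543.  174.5]
yellow [473.  220.4] green [634.9 185.6]
rest front [453.3 348.4] [522.3 337.5]
```

View pics/w1c.png

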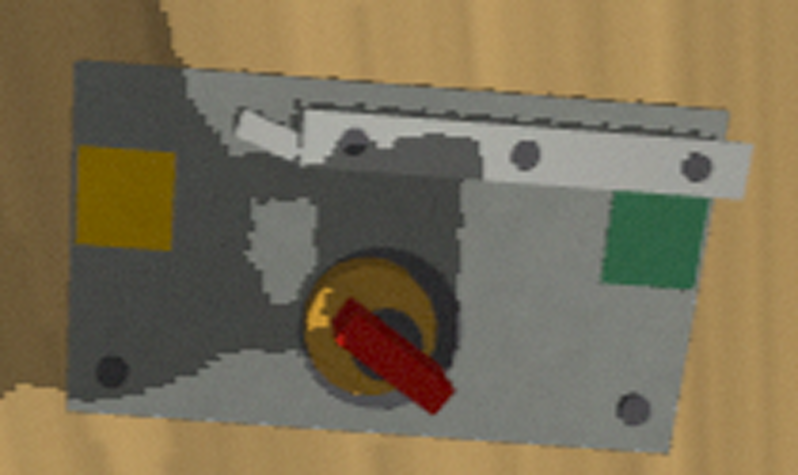

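Fixture found: origin about (554,205), yaw −11.8°. The bolt is at (546.7,171.2), with its head at θ ≈ +0.92 since the brass roller is offset to −x/+y. It needs θ ≈ 1.8, a turn of about +50°.

```bash
python3 - <<'E'
from h import *
to(546.7,171.2,110,41.2)
E
```

```text
shift [0.0138 0.0263 0.1353] wz -0.868 | cur grasp [518.6 161.4 245.3] head -8.5 F [ 3.4 -4.1  1. ] w 91.4 t 1.0 j6 0.31
```

```bash
python3 -m pendant '[[[0.014,0.026,0.135],[0,0,-0.868],0.05],[[0.014,0.026,0.135],[0,0,-0.868],0.05],[[0.014,0.026,0.135],[0,0,-0.868],0.05],[[0.014,0.026,0.135],[0,0,-0.868],0.05],[[0.014,0.026,0.135],[0,0,-0.868],0.05],[[0.014,0.026,0.135],[0,0,-0.868],0.05],[[0.014,0.026,0.135],[0,0,-0.868],0.05],[[0.014,0.026,0.135],[0,0,-0.868],0.05],[[0.014,0.026,0.135],[0,0,-0.868],0.05],[[0.014,0.026,0.135],[0,0,-0.868],0.05]]' >/dev/null;  python3 -m pendant '[[[0,0,0],[0,0,0],0.05],[[0,0,0],[0,0,0],0.05]]'; python3 - <<'E'
from h import *
to(546.7,171.2,53.5,41.2)
E
```

```text
time: 2.03
tool_pos: [540.8, 178.7, 269.9]
tcp_rot: [3.141, 0.0, 2.307]
contact_force: [-0.7, -0.8, 0.8]
grip_width: 49.7
shift [-0.0095 -0.0007  0.0574] wz 0.017 | cur grasp [540.8 178.7 110.9] head 42.2 F [-0.7 -0.8  0.8] w 49.7 t 2.0 j6 -0.55
```

```bash
python3 -m pendant '[[[-0.0095,-0.001,0.03],[0,0,0.017],0.05],[[-0.0095,-0.001,0.057],[0,0,0.017],0.05],[[-0.0095,-0.001,0.057],[0,0,0.017],0.05],[[-0.0095,-0.001,0.057],[0,0,0.017],0.05]]'; python3 -m pendant '[[[0,0,0],[0,0,0],0.0],[[0,0,0],[0,0,0],0.0],[[0,0,0],[0,0,0],0.0],[[0,0,0],[0,0,0],0.0],[[0,0,0],[0,0,0],0.0],[[0,0,0],[0,0,0],0.0],[[0,0,0],[0,0,0],0.0],[[0,0,0],[0,0,0],0.0],[[0,0,0],[0,0,0],0.0],[[0,0,0],[0,0,0],0.0]]'; python3 - <<'E'
from h import *
to(546.7,171.2,53.5,91.3); print(get_obs()['moment'])
E
```

```text
time: 2.37
tool_pos: [546.1, 170.9, 211.9]
tcp_rot: [-3.139, -0.002, 2.291]
contact_force: [0.4, 0.9, 0.1]
grip_width: 49.9
time: 3.2
tool_pos: [546.3, 170.8, 213.1]
tcp_rot: [-3.141, -0.0, 2.292]
contact_force: [-2.2, -2.3, 6.2]
grip_width: 10.0
shift [-0.      0.0005  0.0006] wz -0.872 | cur grasp [546.3 170.8  54.1] head 41.3 F [-2.2 -2.3  6.2] w 10.0 t 3.2 j6 -0.55
[-0.40258625  0.53029167  0.27993882]
```

```bash
python3 -m pendant '[[[0,0,0],[0,0,-0.1],0.0],[[0,0,0],[0,0,-0.2],0.0],[[0,0,0],[0,0,-0.3],0.0],[[0,0,0],[0,0,-0.4],0.0],[[0,0,0],[0,0,-0.5],0.0],[[0,0,0],[0,0,-0.6],0.0],[[0,0,0],[0,0,-0.7],0.0],[[0,0,0],[0,0,-0.8],0.0],[[0,0,0],[0,0,-0.872],0.0],[[0,0,0],[0,0,-0.872],0.0]]';python3 -m pendant '[[[0,0,0],[0,0,0],0.0],[[0,0,0],[0,0,0],0.0],[[0,0,0],[0,0,0],0.0]]'; python3 - <<'E'
from h import *
to(546.7,171.2,53.5,91.3); print(get_obs()['moment'])
snap('side','d1'); crop('d1',250,235,330,295,10,'d1c')
E
```

```text
time: 4.03
tool_pos: [546.0, 169.8, 213.1]
tcp_rot: [-3.14, -0.002, -3.116]
contact_force: [-6.0, -7.9, 7.8]
grip_width: 9.8
time: 4.28
tool_pos: [545.9, 169.8, 213.0]
tcp_rot: [-3.139, -0.002, -3.119]
contact_force: [-5.3, -7.9, 8.2]
grip_width: 9.9
shift [-0.0008  0.0013  0.0005] wz -0.0 | cur grasp [545.9 169.8  54. ] head -268.7 F [-5.3 -7.9  8.2] w 9.9 t 4.3 j6 -1.42
[-1.29139702  0.82185826  0.13172908]
```

View pics/d1c.png

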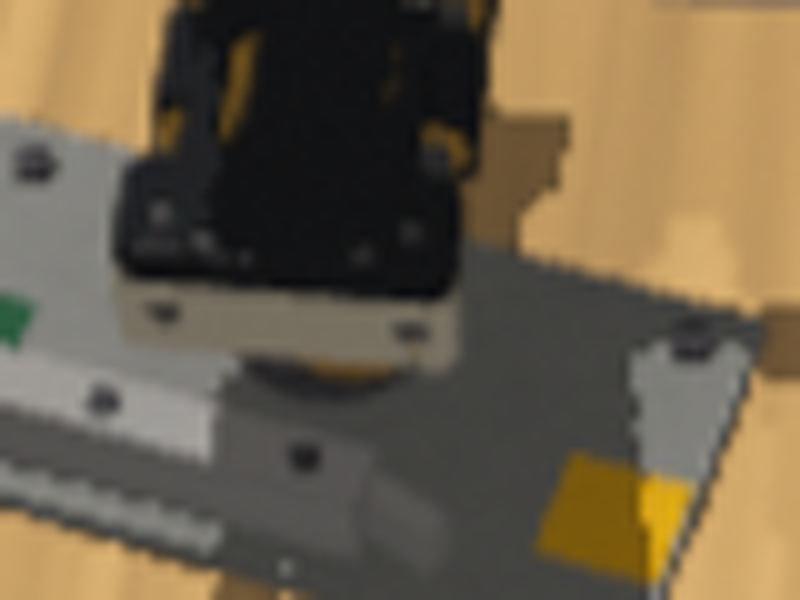

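```bash
python3 -m pendant '[[[0,0,0],[0,0,0],0.03],[[0,0,0],[0,0,0],0.03],[[0,0,0],[0,0,0],0.03],[[0,0,0],[0,0,0],0.03],[[0,0,-0.03],[0,0,0],0.03],[[0,0,-0.06],[0,0,0],0.03]]'; python3 -m pendant '[[[0.02,-0.02,-0.1],[0,0,1.77],0.09],[[0.02,-0.02,-0.1],[0,0,1.77],0.09],[[0.02,-0.02,-0.1],[0,0,1.77],0.09],[[0.02,-0.02,-0.1],[0,0,1.77],0.09],[[0.02,-0.02,-0.1],[0,0,1.77],0.09],[[0.02,-0.02,-0.1],[0,0,1.77],0.09],[[0.02,-0.02,-0.1],[0,0,1.77],0.09],[[0.02,-0.02,-0.1],[0,0,1.77],0.09],[[0.02,-0.02,-0.1],[0,0,1.77],0.09],[[0.02,-0.02,-0.1],[0,0,1.77],0.09]]' >/dev/null;  python3 -m pendant '[[[0,0,0],[0,0,0.67],0.09],[[0,0,0],[0,0,0.67],0.09],[[0,0,0],[0,0,0.67],0.09],[[0,0,0],[0,0,0.67],0.09],[[0,0,0],[0,0,0.67],0.09],[[0,0,0],[0,0,0.67],0.09]]'; python3 - <<'E'
from h import *
to(525,190,220,-10)
snap('wrist','w2')
c=load('w2'); print(w2px(c,[[554,205,8],[547,171,62],[495,366,0]]))
E
```

```text
time: 4.83
tool_pos: [546.0, 171.1, 271.6]
tcp_rot: [-3.141, -0.005, -3.119]
contact_force: [1.1, 1.0, 0.9]
grip_width: 29.8
time: 6.17
tool_pos: [527.0, 150.8, 372.6]
tcp_rot: [-3.142, -0.0, 1.237]
contact_force: [0.2, 0.1, -0.0]
grip_width: 89.9
shift [ 0.0364 -0.0147 -0.0064] wz -0.159 | cur grasp [527.  150.8 213.6] head -19.1 F [ 0.2  0.1 -0. ] w 89.9 t 6.2 j6 0.47
[[290.77544693 133.04513073]
 [296.7084595  174.04927139]
 [179.94982813  -7.9747122 ]]
```

```bash
python3 - <<'E'
from h import *
crop('w2',200,70,400,215,4,'w2c')
E
```

```text
(no output)
```

View pics/w2c.png

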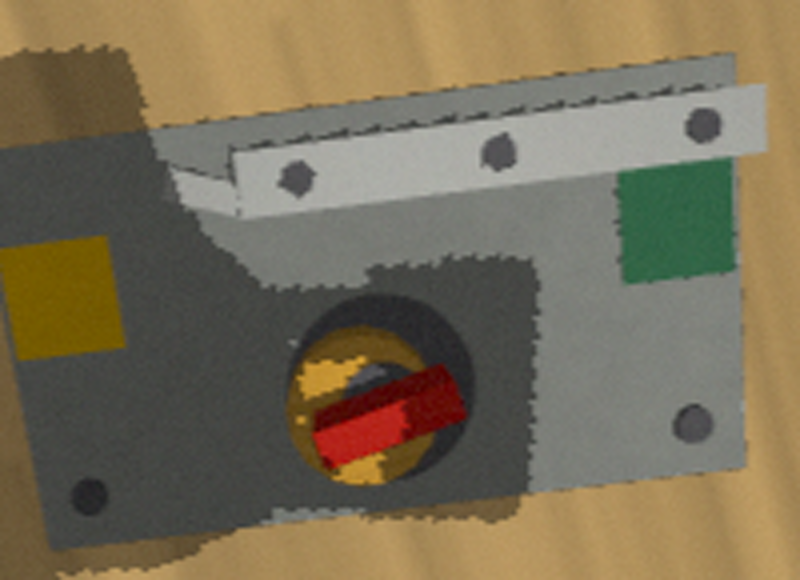

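Bolt head now reads θ ≈ 1.75–1.83 (gripper heading says 1.80), so the gap is about 31 mm. Going to the gauge.

```bash
python3 - <<'E'
from h import *
to(493,366,150,-12)
c=load('scene0'); print('can px',w2px(c,[[621,419,190],[621,419,0],[494,366,72],[494,366,0]]).round(0).tolist())
E
```

```text
shift [ 0.1924 -0.1024  0.0636] wz -0.123 | cur grasp [527.  150.8 213.6] head -19.1 F [ 0.6  0.  -0.3] w 90.3 t 6.2 j6 0.47
can px [[402.0, 130.0], [391.0, 195.0], [345.0, 160.0], [343.0, 183.0]]
```

```bash
python3 -m pendant '[[[0.192,-0.102,0.0],[0,0,-0.123],0.06],[[0.192,-0.102,0.0],[0,0,-0.123],0.06],[[0.192,-0.102,0.0],[0,0,-0.123],0.06],[[0.192,-0.102,0.0],[0,0,-0.123],0.06],[[0.192,-0.102,0.0],[0,0,-0.123],0.06],[[0.192,-0.102,0.064],[0,0,-0.123],0.06],[[0.192,-0.102,0.064],[0,0,-0.123],0.06],[[0.192,-0.102,0.064],[0,0,-0.123],0.06],[[0.192,-0.102,0.064],[0,0,-0.123],0.06]]'; python3 - <<'E'
from h import *
c=snap('wrist','w3'); to(493,366,54,-12)
print(w2px(c,[[494,366,72]]))
E
```

```text
time: 6.97
tool_pos: [491.8, 365.3, 307.8]
tcp_rot: [-3.139, 0.002, 1.368]
contact_force: [0.3, -0.3, -0.3]
grip_width: 60.0
shift [0.001  0.0004 0.0966] wz 0.006 | cur grasp [492.4 365.1 150.6] head -11.7 F [1.2 0.4 0.3] w 59.7 t 7.0 j6 0.72
[[287.4343933  225.27149434]]
```

View pics/w3.png

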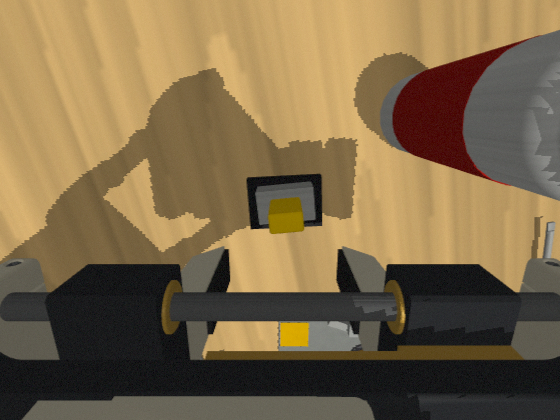

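```bash
python3 -m pendant '[[[0.003,0.001,0.03],[0,0,0.006],0.06],[[0.003,0.001,0.06],[0,0,0.006],0.06],[[0.003,0.001,0.08],[0,0,0.006],0.06],[[0.003,0.001,0.096],[0,0,0.006],0.06],[[0.003,0.001,0.096],[0,0,0.006],0.06],[[0.003,0.001,0.096],[0,0,0.006],0.06]]'; python3 -m pendant '[[[0,0,0],[0,0,0],0.0],[[0,0,0],[0,0,0],0.0],[[0,0,0],[0,0,0],0.0],[[0,0,0],[0,0,0],0.0],[[0,0,0],[0,0,0],0.0],[[0,0,0],[0,0,0],0.0],[[0,0,0],[0,0,0],0.0],[[0,0,0],[0,0,0],0.0]]'; python3 - <<'E'
from h import *
to(506,215,90,-11.8)
E
```

```text
time: 7.52
tool_pos: [494.6, 367.5, 214.3]
tcp_rot: [3.14, -0.001, 1.36]
contact_force: [0.1, 0.5, 1.6]
grip_width: 60.2
time: 8.18
tool_pos: [493.7, 368.0, 213.2]
tcp_rot: [3.141, -0.0, 1.361]
contact_force: [-0.5, -0.7, 3.4]
grip_width: 27.3
shift [-0.147   0.0439 -0.0358] wz -0.004 | cur grasp [493.7 368.   54.2] head -12.0 F [-0.5 -0.7  3.4] w 27.3 t 8.2 j6 0.73
```

```bash
python3 -m pendant '[[[0,0,-0.02],[0,0,0],0.0],[[0,0,-0.05],[0,0,0],0.0],[[0,0,-0.08],[0,0,0],0.0],[[0,0,-0.08],[0,0,0],0.0],[[0,0,-0.08],[0,0,0],0.0],[[0,0,-0.08],[0,0,0],0.0]]'; python3 - <<'E'
from h import *
c=snap('wrist','w4'); to(485.7,219.3,100,-11.8)
crop('w4',180,170,380,320,4,'w4c')
o=get_obs()
print(w2px(c,[[0,0,0]+o['tool_pos']-[0,0,159-18],o['tool_pos']-[0,0,159+26]]))
E
```

```text
time: 8.68
tool_pos: [493.2, 367.6, 291.5]
tcp_rot: [-3.14, 0.001, 1.361]
contact_force: [-0.5, 0.6, -3.8]
grip_width: 25.6
shift [-0.1466  0.0237  0.0319] wz -0.004 | cur grasp [493.1 367.6 131.9] head -12.0 F [-0.3 -0.5 -3.8] w 25.6 t 8.7 j6 0.73
[[285.13056219 299.84355241]
 [284.731356   256.79100169]]
```

View pics/w4c.png

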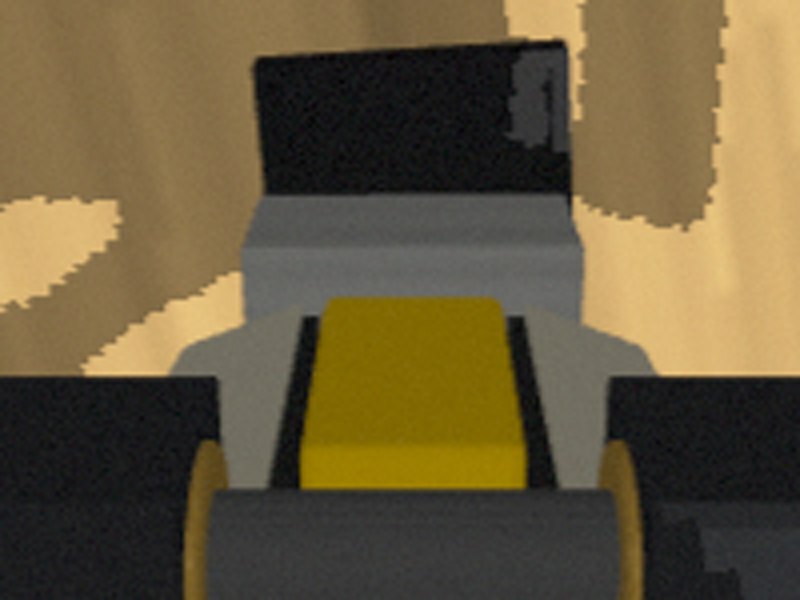

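```bash
python3 - <<'E'
from h import *
c=load('w4'); o=get_obs(); yaw=o['tcp_rot'][2]; T=np.array([[np.cos(yaw),np.sin(yaw)],[np.sin(yaw),-np.cos(yaw)]])
A=lambda x,y,z:print(T@(px2w(c,(x+.5)/4-.5+180,(y+.5)/4-.5+170,z)-o['tool_pos'])[:2])
A(246,246,105.7);A(580,246,105.7);A(264,194,81.7);A(572,194,81.7);A(330,298,149.7);A(500,298,149.7);A(304,445,149.7);A(525,445,149.7)
E
```

```text
[ 15.90477156 -24.77882885]
[15.90913631 22.62203187]
[ 15.58662285 -25.00391449]
[15.58722733 24.37346561]
[26.95609962 -9.77031262]
[26.95922726  8.19867499]
[  9.45622824 -12.98174444]
[ 9.4663797  11.29637074]
```

```bash
python3 - <<'E'
from h import *
for n,s,x0,y0,P in(('w2',4,200,70,[(242,217,30),(763,150,30),(735,52,8),(52,549,8),(745,465,8),(448,366,62),(315,405,62)]),('w1',3.8,210,90,[(300,163,30),(745,198,30),(75,62,8),(727,108,8),(668,452,8),(68,410,8)]),('side0',4.4,200,205,[(168,270,30),(386,335,30)])):
    c=load(n)
    for x,y,z in P:
        p=px2w(c,(x+.5)/s-.5+x0,(y+.5)/s-.5+y0,z)[:2]; a=np.radians(-11.8)
        print(n,z,p.round(1),'u',round(p@[np.cos(a),np.sin(a)],1),'v',round(p@[-np.sin(a),np.cos(a)],1))
to(0,0,0,-11.8)
E
```

```text
w2 30 [527.9 224.8] u 470.8 v 328.0
w2 30 [654.1 197.8] u 599.9 v 327.3
w2 8 [659.8 221.5] u 600.6 v 351.7
w2 8 [442.6 156.2] u 401.3 v 243.4
w2 8 [636.7 115. ] u 599.8 v 242.8
w2 62 [563.9 178. ] u 515.6 v 289.5
w2 62 [531.7 179.5] u 483.8 v 284.4
w1 30 [527.8 225.1] u 470.6 v 328.3
w1 30 [655.5 197.5] u 601.3 v 327.4
w1 8 [464.8 262.4] u 401.3 v 351.9
w1 8 [658.8 222.3] u 599.5 v 352.3
w1 8 [636.6 115. ] u 599.7 v 242.7
w1 8 [442.3 156.2] u 401.0 v 243.4
side0 30 [651.2 199.9] u 596.5 v 328.8
side0 30 [529.1 228.4] u 471.2 v 331.8
shift [-0.4623 -0.4056  0.1319] wz -0.004 | cur grasp [493.1 367.6 131.9] head -12.0 F [-0.3 -0.5 -3.8] w 25.6 t 8.7 j6 0.73
```

```bash
python3 - <<'E'
from h import *
to(487,216.1,80,-11.8)
E
```

```text
shift [-0.1494  0.0256  0.0519] wz -0.004 | cur grasp [493.1 367.6 131.9] head -12.0 F [-0.3 -0.5 -3.8] w 25.6 t 8.7 j6 0.73
```

```bash
python3 -m pendant '[[[-0.035,0.006,0],[0,0,-0.004],0.0],[[-0.07,0.012,0],[0,0,-0.004],0.0],[[-0.105,0.018,0],[0,0,-0.004],0.0],[[-0.1494,0.0256,0],[0,0,-0.004],0.0],[[-0.1494,0.0256,0.0],[0,0,-0.004],0.0],[[-0.1494,0.0256,0.025],[0,0,-0.004],0.0],[[-0.1494,0.0256,0.052],[0,0,-0.004],0.0],[[-0.1494,0.0256,0.052],[0,0,-0.004],0.0],[[-0.1494,0.0256,0.052],[0,0,-0.004],0.0]]';  python3 - <<'E'
from h import *
to(487,216.1,59,-11.8)
E
```

```text
time: 9.48
tool_pos: [486.8, 216.3, 238.9]
tcp_rot: [-3.136, 0.003, 1.365]
contact_force: [-0.2, -0.0, -2.0]
grip_width: 25.8
shift [-0.0001  0.0002  0.0209] wz -0.0 | cur grasp [486.8 216.3  79.9] head -11.8 F [-0.2 -0.  -2. ] w 25.8 t 9.5 j6 0.48
```

```bash
python3 -m pendant '[[[0,0,0.01],[0,0,0],0.0],[[0,0,0.02],[0,0,0],0.0],[[0,0,0.021],[0,0,0],0.0],[[0,0,0.021],[0,0,0],0.0],[[0,0,0.021],[0,0,0],0.0]]';  python3 - <<'E'
from h import *
to(487,216.1,58.2,-11.8)
c=snap('wrist','w5'); crop('w5',150,130,400,320,3.2,'w5c')
E
```

```text
time: 9.9
tool_pos: [487.8, 216.7, 220.1]
tcp_rot: [3.14, -0.001, 1.365]
contact_force: [1.3, 0.6, -1.7]
grip_width: 25.6
shift [-0.0008 -0.0007  0.0029] wz 0.0 | cur grasp [487.8 216.7  61.1] head -11.8 F [ 1.3  0.6 -1.7] w 25.6 t 9.9 j6 0.48
```

View pics/w5c.png

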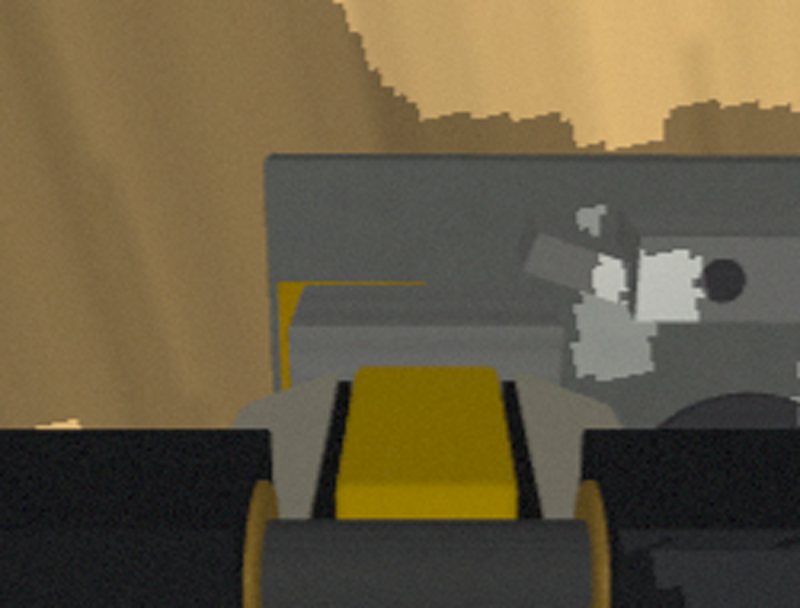

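```bash
python3 - <<'E'
from h import *
c=load('w5'); o=get_obs(); yaw=o['tcp_rot'][2]; T=np.array([[np.cos(yaw),np.sin(yaw)],[np.sin(yaw),-np.cos(yaw)]])
A=lambda n,x,y,z:print(n,(T@(px2w(c,(x+.5)/3.2-.5+150,(y+.5)/3.2-.5+130,z)-o['tool_pos'])[:2]).round(1))
A('gauge top edge',300,324,35);A('gauge top edge',560,326,35);A('bottom',305,287,10.5);A('fence',650,322,30);A('fence',790,323,30);A('plate',270,155,8);A('plate',790,157,8)
to(487,216.1,58.2,-11.8)
E
```

```text
gauge top edge [ 16.7 -22.8]
gauge top edge [16.3 23.2]
bottom [ 15.3 -24.7]
fence [15.1 40.3]
fence [14.9 65.8]
plate [ 41.7 -30.9]
plate [41.2 70.7]
shift [-0.0008 -0.0007  0.0029] wz 0.0 | cur grasp [487.8 216.7  61.1] head -11.8 F [ 1.4  0.1 -0.8] w 25.9 t 9.9 j6 0.48
```

```bash
python3 -m pendant '[[[-0.0017,0,0.0],[0,0,0],0.0],[[-0.0017,0,0],[0,0,0],0.0],[[-0.0017,0,0],[0,0,0],0.0]]';  python3 - <<'E'
from h import *
to(487,216.1,58.2,-11.8);print(get_obs()['moment'])
E
```

```text
time: 10.2
tool_pos: [487.3, 214.8, 220.1]
tcp_rot: [3.141, -0.001, 1.365]
contact_force: [0.5, 0.5, 1.9]
grip_width: 25.8
shift [ 0.0012 -0.0006  0.0029] wz -0.0 | cur grasp [487.3 214.8  61.1] head -11.8 F [0.5 0.5 1.9] w 25.8 t 10.2 j6 0.48
[ 0.17102655 -0.09931439 -0.00501602]
```

```bash
python3 -m pendant '[[[0,0.006,-0.0003],[0,0,0],0.0],[[0,0.012,-0.0003],[0,0,0],0.0],[[0,0.018,-0.0003],[0,0,0],0.0],[[0,0.024,-0.0003],[0,0,0],0.0],[[0,0.03,-0.0003],[0,0,0],0.0]]'; python3 -m pendant '[[[0,0.005,0],[0,0,0],0.0],[[0,0.010,0],[0,0,0],0.0],[[0,0.015,0],[0,0,0],0.0],[[0,0.015,0],[0,0,0],0.0]]';  python3 - <<'E'
from h import *
to(487,216.1,58.2,-11.8);print(get_obs()['moment'])
E
```

```text
time: 10.62
tool_pos: [516.6, 208.5, 220.1]
tcp_rot: [-3.14, 0.0, 1.365]
contact_force: [-5.0, 0.5, 6.6]
grip_width: 25.7
time: 10.95
tool_pos: [531.9, 205.9, 220.1]
tcp_rot: [-3.142, -0.001, 1.364]
contact_force: [-1.3, 4.4, 3.8]
grip_width: 25.9
shift [ 0.0008 -0.046   0.0029] wz -0.001 | cur grasp [531.9 205.9  61.1] head -11.8 F [-1.3  4.4  3.8] w 25.9 t 10.9 j6 0.44
[ 0.67058069  0.28420404 -0.00285677]
```

```bash
python3 -m pendant '[[[0.0003,0.005,-0.0003],[0,0,0],0.0],[[0.0003,0.010,-0.0003],[0,0,0],0.0],[[0.0003,0.015,-0.0003],[0,0,0],0.0],[[0.0003,0.02,-0.0003],[0,0,0],0.0],[[0.0003,0.024,-0.0003],[0,0,0],0.0],[[0.0003,0.024,-0.0003],[0,0,0],0.0],[[0.0003,0.024,-0.0003],[0,0,0],0.0]]';  python3 - <<'E'
from h import *
to(554,204,58.2,-11.8)
c=snap('wrist','w6'); crop('w6',150,130,400,320,3.2,'w6c')
E
```

```text
time: 11.53
tool_pos: [555.1, 201.0, 220.2]
tcp_rot: [3.141, -0.001, 1.364]
contact_force: [0.6, 4.3, 0.1]
grip_width: 25.8
shift [ 0.0027 -0.0017  0.003 ] wz -0.0 | cur grasp [555.1 201.   61.2] head -11.8 F [0.6 4.3 0.1] w 25.8 t 11.5 j6 0.42
```

View pics/w6c.png

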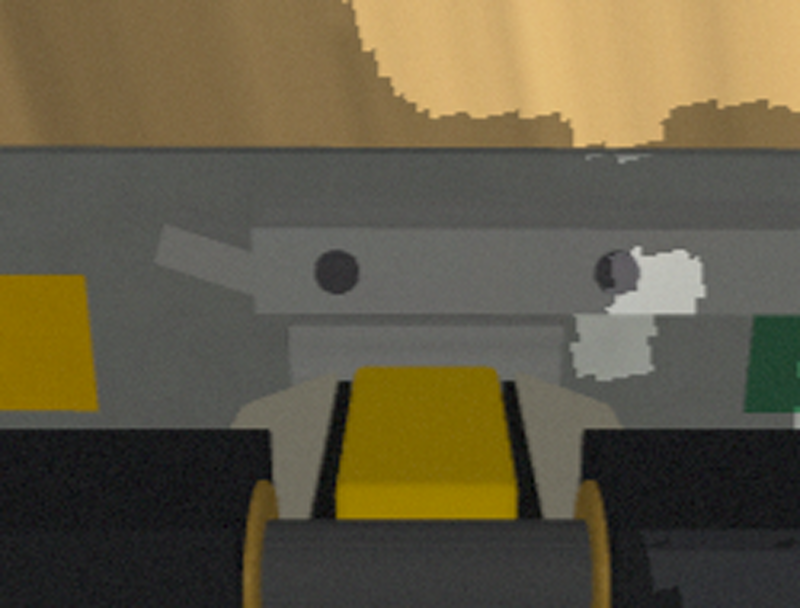

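The gauge is low in the lane alongside the fence at mid-lane, with light forces. Continuing through and back.

```bash
python3 -m pendant '[[[0.0003,0.008,0],[0,0,0],0.0],[[0.0003,0.016,0],[0,0,0],0.0],[[0.0003,0.024,0],[0,0,0],0.0],[[0.0003,0.032,0],[0,0,0],0.0],[[0.0003,0.04,0],[0,0,0],0.0],[[0.0003,0.048,0],[0,0,0],0.0],[[0.0003,0.058,0],[0,0,0],0.0],[[0.0003,0.058,0],[0,0,0],0.0],[[0.0003,0.058,0],[0,0,0],0.0],[[0.0003,0.058,0],[0,0,0],0.0]]'; python3 - <<'E'
from h import *
to(554,204,58.2,-11.8)
c=snap('wrist','w7'); crop('w7',150,130,400,320,3.2,'w7c')
E
```

```text
time: 12.42
tool_pos: [611.7, 189.1, 220.2]
tcp_rot: [3.141, 0.0, 1.365]
contact_force: [1.2, -0.7, -1.3]
grip_width: 26.0
shift [ 0.0028 -0.0595  0.003 ] wz -0.0 | cur grasp [611.7 189.1  61.2] head -11.8 F [ 1.2 -0.7 -1.3] w 26.0 t 12.4 j6 0.39
```

```bash
python3 -m pendant '[[[0,-0.008,0],[0,0,0],0.0],[[0,-0.016,0],[0,0,0],0.0],[[0,-0.024,0],[0,0,0],0.0],[[0,-0.032,0],[0,0,0],0.0],[[0,-0.04,0],[0,0,0],0.0],[[0,-0.048,0],[0,0,0],0.0],[[0,-0.056,0],[0,0,0],0.0],[[0,-0.064,0],[0,0,0],0.0],[[0,-0.064,0],[0,0,0],0.0]]'; python3 -m pendant '[[[0,-0.008,0],[0,0,0],0.0],[[0,-0.016,0],[0,0,0],0.0],[[0,-0.024,0],[0,0,0],0.0],[[0,-0.032,0],[0,0,0],0.0],[[0,-0.04,0],[0,0,0],0.0],[[0,-0.048,0],[0,0,0],0.0],[[0,-0.056,0],[0,0,0],0.0],[[0,-0.063,0],[0,0,0],0.0],[[0,-0.063,0],[0,0,0],0.0],[[0,-0.063,0],[0,0,0],0.0]]'; python3 - <<'E'
from h import *
to(493.5,367.5,130,-8.7)
c=snap('wrist','w8'); crop('w8',150,130,400,320,3.2,'w8c')
E
```

```text
time: 13.22
tool_pos: [547.3, 203.0, 220.3]
tcp_rot: [-3.14, 0.0, 1.366]
contact_force: [0.3, 1.3, -3.0]
grip_width: 26.3
time: 14.05
tool_pos: [487.1, 215.5, 220.5]
tcp_rot: [3.141, -0.0, 1.365]
contact_force: [0.6, -1.0, -2.4]
grip_width: 26.0
shift [ 0.1501 -0.0247 -0.0685] wz -0.054 | cur grasp [487.1 215.5  61.5] head -11.8 F [ 0.6 -1.  -2.4] w 26.0 t 14.1 j6 0.48
```

View pics/w8c.png

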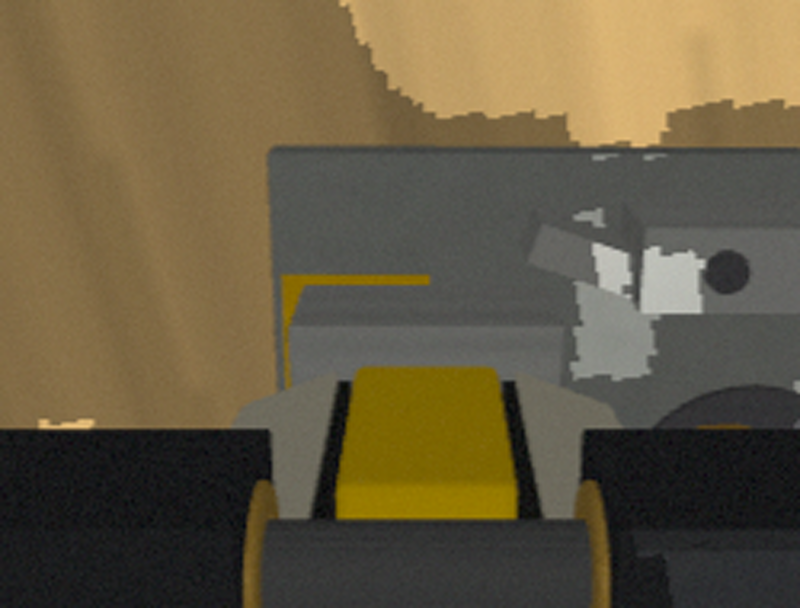

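```bash
python3 - <<'E'
from h import *
c=load('w3')
P=[px2w(c,u,v,10)[:2] for u,v in((248,178),(322,174.5),(249.5,229),(322,227))]
print(np.round(P,1),np.mean(P,0))
crop=load('w3')['color'][165:240,235:335].astype(int)
m=(crop.sum(2)<110).astype(np.uint8); print(cv2.boundingRect(m))
ys,xs=np.nonzero(m); print(cv2.minAreaRect(np.c_[xs+235,ys+165].astype(np.float32)))
r=cv2.minAreaRect(np.c_[xs+235,ys+165].astype(np.float32)); print(px2w(c,*r[0],8))
to(493.5,367.5,130,-8.7)
E
```

```text
[[464.4 395.3]
 [530.3 385.1]
 [454.3 347.3]
 [522.  335.5]] [492.72454453 365.78533507]
(12, 9, 75, 55)
((284.61700439453125, 200.96859741210938), (51.289676666259766, 73.31207275390625), 87.08915710449219)
[492.3268034  367.08066131   8.        ]
shift [ 0.1501 -0.0252 -0.0685] wz -0.054 | cur grasp [487.5 215.4  61.5] head -11.8 F [ 0.1  0.9 -3.2] w 25.8 t 14.1 j6 0.48
```

```bash
python3 -m pendant '[[[0,0,-0.03],[0,0,0],0.0],[[0,0,-0.065],[0,0,0],0.0],[[0.03,-0.005,-0.065],[0,0,-0.01],0.0],[[0.065,-0.011,-0.065],[0,0,-0.02],0.0],[[0.1,-0.017,-0.065],[0,0,-0.03],0.0],[[0.125,-0.022,-0.065],[0,0,-0.04],0.0],[[0.148,-0.0257,-0.065],[0,0,-0.054],0.0],[[0.148,-0.0257,-0.065],[0,0,-0.054],0.0],[[0.148,-0.0257,-0.065],[0,0,-0.054],0.0]]'; python3 - <<'E'
from h import *
to(492.6,365.6,58,-8.7)
E
```

```text
time: 14.85
tool_pos: [492.4, 366.4, 284.9]
tcp_rot: [3.141, 0.0, 1.42]
contact_force: [0.6, -0.5, -2.8]
grip_width: 25.6
shift [-0.0008  0.0003  0.0679] wz 0.002 | cur grasp [492.4 366.4 125.9] head -8.6 F [ 0.6 -0.5 -2.8] w 25.6 t 14.8 j6 0.67
```

```bash
python3 -m pendant '[[[-0.0005,0,0.02],[0,0,0],0.0],[[-0.0005,0,0.04],[0,0,0],0.0],[[-0.0005,0,0.055],[0,0,0],0.0],[[-0.0005,0,0.064],[0,0,0],0.0],[[-0.0005,0,0.068],[0,0,0],0.0],[[-0.0005,0,0.068],[0,0,0],0.0],[[-0.0005,0,0.068],[0,0,0],0.0]]'; python3 - <<'E'
from h import *
to(492.6,365.6,57,-8.7)
def yb(n,cam=None):
    h=cv2.cvtColor(load(n)['color'],cv2.COLOR_RGB2HSV); m=cv2.inRange(h,(20,150,60),(35,255,255)); m[:, :200]=0; m[:,340:]=0
    n_,l,s,_=cv2.connectedComponentsWithStats(m); return s[1:][np.argsort(-s[1:,4])][:2].tolist()
snap('wrist','w9'); print(yb('w8'),yb('w9'))
E
```

```text
time: 15.43
tool_pos: [492.8, 364.7, 218.0]
tcp_rot: [3.141, -0.001, 1.418]
contact_force: [-0.2, -0.9, -2.6]
grip_width: 26.0
shift [ 0.0009 -0.0004  0.002 ] wz -0.001 | cur grasp [492.8 364.7  59. ] head -8.7 F [-0.2 -0.9 -2.6] w 26.0 t 15.4 j6 0.66
[[254, 245, 58, 48, 2468], [200, 346, 140, 14, 1038]] [[254, 245, 58, 48, 2464], [200, 346, 140, 14, 1037]]
```

```bash
python3 -m pendant '[[[0.0008,0,0.001],[0,0,0],0.0],[[0.0008,0,0.002],[0,0,0],0.0],[[0.0008,0,0.0025],[0,0,0],0.0],[[0.0008,0,0.0025],[0,0,0],0.0]]'; python3 -m pendant '[[[0,0,0],[0,0,0],0.04],[[0,0,0],[0,0,0],0.04],[[0,0,0],[0,0,0],0.04],[[0,0,0],[0,0,0],0.04],[[0,0,0],[0,0,0],0.04],[[0,0,-0.03],[0,0,0],0.04],[[0,0,-0.07],[0,0,0],0.04],[[0,0,-0.1],[0,0,0],0.04],[[0,0,-0.14],[0,0,0],0.04],[[0,0,-0.14],[0,0,0],0.04]]'; python3 - <<'E'
from h import *
c=snap('wrist','w10'); c2=snap('side','d2')
a=c['color'][120:330,150:420]; b=c2['color'][310:370,260:340]
b=cv2.resize(b,(400,300),interpolation=cv2.INTER_CUBIC); a=cv2.resize(a,(400,311))
cv2.imwrite('pics/m1.png',np.hstack([a[:300],b])[:,:,::-1]); to(450,-210,200,0)
E
```

```text
time: 15.82
tool_pos: [492.7, 366.0, 216.1]
tcp_rot: [3.14, -0.001, 1.419]
contact_force: [-1.1, -1.0, 4.5]
grip_width: 25.6
time: 16.65
tool_pos: [493.5, 366.5, 363.3]
tcp_rot: [3.131, -0.009, 1.419]
contact_force: [0.6, 0.6, 1.4]
grip_width: 40.1
shift [-0.5757  0.0451 -0.0022] wz -0.152 | cur grasp [492.6 365.9 197.8] head -8.7 F [-0.7 -0.  -0.5] w 39.9 t 16.8 j6 0.67
```

View pics/m1.png

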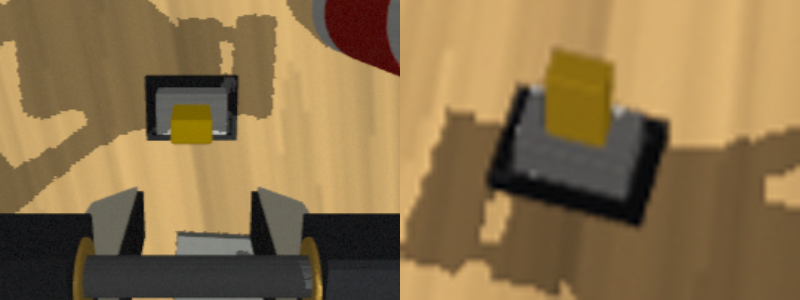

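```bash
python3 - <<'E'
from h import *
to(370,-180,245,-90)
c=load('side0'); print('jar',px2w(c,234.5,148.5,80).round(1), 'jar base front?',px2w(c,236,173,0).round(1))
E
```

```text
shift [-0.5581 -0.0385 -0.0472] wz 1.419 | cur grasp [492.6 365.9 197.8] head -8.7 F [-0.7 -0.  -0.5] w 39.9 t 16.8 j6 0.67
jar [ 730.8 -175.1   80. ] jar base front? [ 730.2 -162.8   -0. ]
```

```bash
python3 -m pendant '[[[-0.558,-0.0385,-0.047],[0,0,1.419],0.06],[[-0.558,-0.0385,-0.047],[0,0,1.419],0.06],[[-0.558,-0.0385,-0.047],[0,0,1.419],0.06],[[-0.558,-0.0385,-0.047],[0,0,1.419],0.06],[[-0.558,-0.0385,-0.047],[0,0,1.419],0.06],[[-0.558,-0.0385,-0.047],[0,0,1.419],0.06],[[-0.558,-0.0385,-0.047],[0,0,1.419],0.06],[[-0.558,-0.0385,-0.047],[0,0,1.419],0.06],[[-0.558,-0.0385,-0.047],[0,0,1.419],0.06],[[-0.558,-0.0385,-0.047],[0,0,1.419],0.06]]'; python3 - <<'E'
from h import *
to(370,-180,245,-90)
E
```

```text
time: 17.58
tool_pos: [400.2, -40.9, 388.6]
tcp_rot: [-3.14, 0.002, 0.163]
contact_force: [1.7, -0.3, -0.6]
grip_width: 60.2
shift [-0.0524  0.1324 -0.0154] wz 0.163 | cur grasp [400.2 -40.9 229.6] head -80.7 F [ 1.7 -0.3 -0.6] w 60.2 t 17.6 j6 1.11
```

```bash
python3 -m pendant '[[[-0.05,0.13,-0.015],[0,0,0.163],0.06],[[-0.05,0.13,-0.015],[0,0,0.163],0.06],[[-0.05,0.13,-0.015],[0,0,0.163],0.06],[[-0.05,0.13,-0.015],[0,0,0.163],0.06],[[-0.05,0.13,-0.015],[0,0,0.163],0.06],[[-0.05,0.13,-0.015],[0,0,0.163],0.06]]'; python3 - <<'E'
from h import *
to(370,-180,245,-90)
c=snap('wrist','w11'); crop('w11',0,0,560,420,1.42,'w11b')
P=[[633.9,-291.3,30],[544.9,-293,30],[444.8,-292,30],[641,-194,30],[528.3,-196,30],[441.6,-210.3,30]]
print((w2px(c,P)*1.42).round(0).tolist())
E
```

```text
time: 18.08
tool_pos: [373.6, -176.3, 403.4]
tcp_rot: [-3.139, 0.002, 0.003]
contact_force: [1.0, 0.8, 0.8]
grip_width: 60.1
shift [-0.0036  0.0037 -0.0006] wz 0.003 | cur grasp [ 373.6 -176.3  244.4] head -89.8 F [1.  0.8 0.8] w 60.1 t 18.1 j6 0.94
[[584.0, -136.0], [570.0, 23.0], [554.0, 172.0], [432.0, -150.0], [431.0, 49.0], [447.0, 176.0]]
```

View pics/w11b.png

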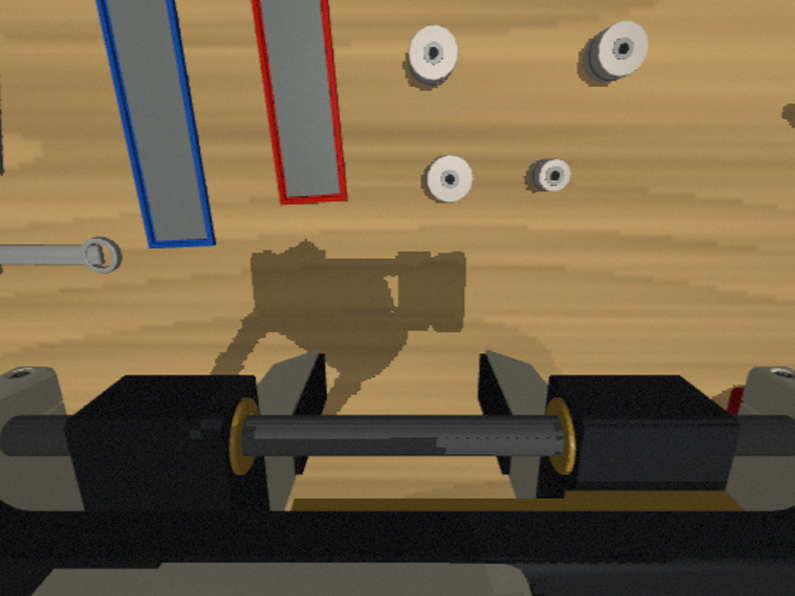

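Large roller L1 has been knocked aside: it shows at (624,47) against the expected (570,23). The others match. I'll detect the roller tops with image code from here.

```bash
cat >> h.py <<'E'
def rollers(c,vmin=150,lo=60,hi=3000,xy=(400,760,-420,60)):
    h=cv2.cvtColor(c['color'],cv2.COLOR_RGB2HSV); m=cv2.inRange(h,(0,0,vmin),(180,70,255))
    n,l,s,_=cv2.connectedComponentsWithStats(m); out=[]
    for i in range(1,n):
        if not lo<s[i,4]<hi: continue
        k=cv2.findContours((l==i).astype(np.uint8),0,1)[0][0]
        hull=cv2.convexHull(k).reshape(-1,2).astype(float)
        W=np.array([px2w(c,u,v,30)[:2] for u,v in hull],np.float32)
        (x,y),r=cv2.minEnclosingCircle(W)
        if xy[0]<x<xy[1] and xy[2]<y<xy[3]: out.append((round(x,1),round(y,1),'d',round(2*r,1),'area',int(s[i,4])))
    return out
E
python3 - <<'E'
from h import *
for r in rollers(load('w11')): print('w',r)
c=snap('side','d3')
for n in('side0','d3'):
  for r in rollers(load(n),150,8): print(n,r)
c=load('w11'); A=lambda x,y,z:px2w(c,(x+.5)/1.42-.5,(y+.5)/1.42-.5,z).round(1)[:2]
print('red near corners',A(282,203,6),A(347,200,6),'left edge',A(253,0,6),A(327,0,6)); print('blue',A(150,247,6),A(215,243,6),A(98,0,6),A(174,0,6))
E
```

```text
w (529.4, -331.8, 'd', 35.1, 'area', 904)
w (526.3, -197.6, 'd', 35.3, 'area', 985)
w (440.2, -212.3, 'd', 35.2, 'area', 782)
w (442.9, -292.7, 'd', 24.0, 'area', 327)
side0 (634.2, -291.8, 'd', 23.3, 'area', 22)
side0 (545.3, -293.3, 'd', 34.6, 'area', 61)
side0 (445.1, -291.1, 'd', 23.8, 'area', 26)
side0 (641.4, -193.6, 'd', 23.8, 'area', 29)
side0 (441.5, -210.6, 'd', 35.9, 'area', 67)
side0 (528.7, -195.2, 'd', 35.4, 'area', 71)
d3 (530.9, -330.1, 'd', 35.6, 'area', 61)
d3 (634.2, -291.8, 'd', 23.3, 'area', 22)
d3 (445.1, -291.1, 'd', 23.8, 'area', 26)
d3 (641.4, -193.6, 'd', 23.8, 'area', 29)
d3 (441.5, -210.6, 'd', 35.9, 'area', 68)
d3 (528.7, -195.2, 'd', 35.4, 'area', 71)
red near corners [419.  -75.4] [ 421.6 -129.8] left edge [565.7 -65.4] [ 565.8 -120. ]
blue [381.5  41.2] [385.1 -15.2] [565.5  49. ] [565.6  -7.1]
```

```bash
python3 - <<'E'
from h import *
to(440.8,-211.5,80,-87)
a=np.radians(3); T=np.array([[np.cos(a),np.sin(a)],[np.sin(a),-np.cos(a)]])
S=[('L3',440.8,-211.5),('r-',460.3,-99.1),('L2',527.6,-196.5),('r0',520.2,-95),('L1',530.2,-331),('r+',580,-90.9),('s2',444,-292),('b-',428,16.6),('s1',633.4,-292.6),('b0',483,19),('s3',640.6,-194.6),('b+',538,21.4)]
for p,q in zip(S,S[1:]): print(p[0],'->',q[0],(T@(np.array(q[1:])-p[1:])/1000).round(4))
E
```

```text
shift [0.0666 0.037  0.1648] wz -0.046 | cur grasp [ 374.  -174.9  244.8] head -89.6 F [-0.5 -0.1 -0.6] w 60.0 t 18.2 j6 0.94
L3 -> r- [ 0.0254 -0.1112]
r- -> L2 [0.0621 0.1008]
L2 -> r0 [-0.0021 -0.1017]
r0 -> L1 [-0.0024  0.2362]
L1 -> r+ [ 0.0623 -0.2372]
r+ -> s2 [-0.1463  0.1937]
s2 -> b- [ 2.00e-04 -3.09e-01]
b- -> s1 [0.1889 0.3195]
s1 -> b0 [-0.1339 -0.319 ]
b0 -> s3 [0.1462 0.2216]
s3 -> b+ [-0.0912 -0.2211]
```

```bash
python3 -m pendant '[[[0.0666,0.037,0.165],[0,0,-0.046],0.055],[[0.0666,0.037,0.165],[0,0,-0.046],0.055],[[0.0666,0.037,0.165],[0,0,-0.046],0.055],[[0.0666,0.037,0.165],[0,0,-0.046],0.055],[[0.0666,0.037,0.165],[0,0,-0.046],0.055],[[0.0666,0.037,0.165],[0,0,-0.046],0.055],[[0.0666,0.037,0.165],[0,0,-0.046],0.055],[[0.0666,0.037,0.165],[0,0,-0.046],0.055]]'; python3 - <<'E'
from h import *
to(440.8,-211.5,25,-87)
E
```

```text
time: 18.85
tool_pos: [441.0, -211.5, 240.7]
tcp_rot: [3.141, -0.001, 0.053]
contact_force: [0.4, -1.1, -0.0]
grip_width: 55.2
shift [-0.0002 -0.0001  0.0567] wz 0.001 | cur grasp [ 441.  -211.5   81.7] head -86.9 F [ 0.4 -1.1 -0. ] w 55.2 t 18.9 j6 0.91
```

```bash
python3 -m pendant '[[[0,0,0.03],[0,0,0],0.055],[[0,0,0.05],[0,0,0],0.055],[[0,0,0.0565],[0,0,0],0.055],[[0,0,0.0565],[0,0,0],0.055],[[0,0,0.0565],[0,0,0],0.0],[[0,0,0.0565],[0,0,0],0.0],[[0,0,0.0565],[0,0,0],0.0],[[0,0,0.0565],[0,0,0],0.0],[[0,0,0.0565],[0,0,0],0.0],[[0,0,0.0565],[0,0,0],0.0]]'; python3 -m pendant '[[[0,0,-0.02],[0,0,0],0.0],[[0,0,-0.0555],[0,0,0],0.0],[[0,0,-0.0555],[0,0,0],0.0],[[0.025,-0.04,-0.0555],[0,0,0],0],[[0.0254,-0.08,-0.0555],[0,0,0],0],[[0.0254,-0.111,-0.0555],[0,0,0],0],[[0.0254,-0.111,-0.0555],[0,0,0],0],[[0.0254,-0.111,-0.0555],[0,0,0],0]]'; python3 - <<'E'
from h import *
to(460.3,-99.1,27.5,-87)
E
```

```text
time: 19.68
tool_pos: [441.2, -212.7, 184.4]
tcp_rot: [3.14, -0.002, 0.052]
contact_force: [-1.5, 0.8, 7.2]
grip_width: 35.3
time: 20.35
tool_pos: [460.4, -98.8, 238.9]
tcp_rot: [3.142, -0.0, 0.055]
contact_force: [0.5, 0.3, 1.1]
grip_width: 35.5
shift [-0.0001  0.0003  0.0524] wz 0.003 | cur grasp [460.4 -98.8  79.9] head -86.8 F [0.5 0.3 1.1] w 35.5 t 20.4 j6 1.14
```

```bash
python3 -m pendant '[[[0,0,0.02],[0,0,0],0],[[0,0,0.04],[0,0,0],0],[[0,0,0.052],[0,0,0],0],[[0,0,0.052],[0,0,0],0],[[0,0,0.0525],[0,0,0],0],[[0,0,0.0525],[0,0,0],0.055],[[0,0,0.0525],[0,0,0],0.055],[[0,0,0.0525],[0,0,0],0.055],[[0,0,0.0525],[0,0,0],0.055]]'; python3 -m pendant '[[[0,0,-0.04],[0,0,0],0.055],[[0,0,-0.0525],[0,0,0],0.055],[[0.0622,0.1008,-0.0525],[0,0,0],0.055],[[0.0622,0.1008,-0.0525],[0,0,0],0.055],[[0.0622,0.1008,-0.0525],[0,0,0],0.055],[[0.0622,0.1008,-0.0525],[0,0,0],0.055],[[0.0622,0.1008,-0.0525],[0,0,0],0.055],[[0.0622,0.1008,-0.0525],[0,0,0],0.055]]'; python3 - <<'E'
from h import *
to(527.6,-196.5,25,-87)
for r in rollers(snap('side','d4'),150,8): print(r)
E
```

```text
time: 21.1
tool_pos: [460.6, -100.5, 186.6]
tcp_rot: [3.141, -0.001, 0.052]
contact_force: [0.1, 1.0, -0.7]
grip_width: 53.4
time: 21.77
tool_pos: [527.1, -197.3, 238.3]
tcp_rot: [-3.14, 0.001, 0.052]
contact_force: [-0.4, 1.0, 0.1]
grip_width: 55.1
shift [ 0.0005 -0.0008  0.0543] wz -0.001 | cur grasp [ 527.1 -197.3   79.3] head -87.0 F [-0.4  1.   0.1] w 55.1 t 21.8 j6 1.02
(634.2, -291.8, 'd', 23.3, 'area', 22)
(445.2, -290.8, 'd', 24.1, 'area', 27)
(641.4, -193.6, 'd', 23.8, 'area', 29)
(459.1, -102.7, 'd', 34.4, 'area', 56)
```

```bash
python3 -m pendant '[[[0.0005,-0.0005,0.03],[0,0,0],0.055],[[0.0005,-0.0005,0.05],[0,0,0],0.055],[[0.0005,-0.0005,0.0543],[0,0,0],0.055],[[0.0005,-0.0005,0.0543],[0,0,0],0.055],[[0.0005,-0.0005,0.0543],[0,0,0],0.0],[[0.0005,-0.0005,0.0543],[0,0,0],0.0],[[0.0005,-0.0005,0.0543],[0,0,0],0.0],[[0.0005,-0.0005,0.0543],[0,0,0],0.0],[[0.0005,-0.0005,0.0543],[0,0,0],0.0],[[0.0005,-0.0005,0.0543],[0,0,0],0.0]]'; python3 -m pendant '[[[0,0,-0.02],[0,0,0],0.0],[[0,0,-0.0555],[0,0,0],0.0],[[0,0,-0.0555],[0,0,0],0.0],[[-0.002,-0.04,-0.0555],[0,0,0],0],[[-0.002,-0.08,-0.0555],[0,0,0],0],[[-0.002,-0.103,-0.0555],[0,0,0],0],[[-0.002,-0.103,-0.0555],[0,0,0],0],[[-0.002,-0.103,-0.0555],[0,0,0],0],[[-0.002,-0.103,-0.0555],[0,0,0],0]]'; python3 - <<'E'
from h import *
to(520.2,-93.8,27.5,-87)
E
```

```text
time: 22.65
tool_pos: [528.6, -197.4, 185.6]
tcp_rot: [3.141, -0.002, 0.052]
contact_force: [-0.6, 0.9, 6.5]
grip_width: 35.4
time: 23.4
tool_pos: [521.2, -95.0, 240.1]
tcp_rot: [3.141, -0.001, 0.052]
contact_force: [-0.1, -0.7, -0.0]
grip_width: 35.0
shift [-0.001  -0.0012  0.0536] wz -0.0 | cur grasp [521.2 -95.   81.1] head -87.0 F [-0.1 -0.7 -0. ] w 35.0 t 23.4 j6 1.19
```

```bash
python3 -m pendant '[[[-0.001,-0.001,0.02],[0,0,0],0],[[-0.001,-0.001,0.04],[0,0,0],0],[[-0.001,-0.001,0.053],[0,0,0],0],[[-0.001,-0.001,0.053],[0,0,0],0],[[-0.001,-0.001,0.0535],[0,0,0],0],[[-0.001,-0.001,0.0535],[0,0,0],0.055],[[-0.001,-0.001,0.0535],[0,0,0],0.055],[[-0.001,-0.001,0.0535],[0,0,0],0.055],[[-0.001,-0.001,0.0535],[0,0,0],0.055]]'; python3 -m pendant '[[[0,0,-0.04],[0,0,0],0.055],[[0,0,-0.0525],[0,0,0],0.055],[[-0.0024,0.237,-0.0525],[0,0,0],0.055],[[-0.0024,0.237,-0.0525],[0,0,0],0.055],[[-0.0024,0.237,-0.0525],[0,0,0],0.055],[[-0.0024,0.237,-0.0525],[0,0,0],0.055],[[-0.0024,0.237,-0.0525],[0,0,0],0.055],[[-0.0024,0.237,-0.0525],[0,0,0],0.055],[[-0.0024,0.237,-0.0525],[0,0,0],0.055],[[-0.0024,0.237,-0.0525],[0,0,0],0.055]]'; python3 - <<'E'
from h import *
to(530.2,-331,25,-87)
for r in rollers(snap('side','d5'),150,8): print(r)
E
```

```text
time: 24.15
tool_pos: [520.0, -93.8, 186.8]
tcp_rot: [3.141, -0.001, 0.052]
contact_force: [0.3, 1.2, 0.1]
grip_width: 53.6
time: 24.98
tool_pos: [529.2, -331.8, 238.7]
tcp_rot: [-3.141, -0.0, 0.049]
contact_force: [-0.4, -0.2, -0.3]
grip_width: 55.0
shift [ 0.001  -0.0008  0.0547] wz -0.003 | cur grasp [ 529.2 -331.8   79.7] head -87.2 F [-0.4 -0.2 -0.3] w 55.0 t 25.0 j6 0.84
(634.2, -291.8, 'd', 23.3, 'area', 22)
(641.4, -193.6, 'd', 23.8, 'area', 29)
(519.6, -95.8, 'd', 35.4, 'area', 82)
(461.1, -102.2, 'd', 35.6, 'area', 82)
```

Both large ones are seated in red. Next is L1.

```bash
python3 -m pendant '[[[0.001,-0.0005,0.03],[0,0,0],0.055],[[0.001,-0.0005,0.05],[0,0,0],0.055],[[0.001,-0.0005,0.0545],[0,0,0],0.055],[[0.001,-0.0005,0.0545],[0,0,0],0.055],[[0.001,-0.0005,0.0545],[0,0,0],0.0],[[0.001,-0.0005,0.0545],[0,0,0],0.0],[[0.001,-0.0005,0.0545],[0,0,0],0.0],[[0.001,-0.0005,0.0545],[0,0,0],0.0],[[0.001,-0.0005,0.0545],[0,0,0],0.0],[[0.001,-0.0005,0.0545],[0,0,0],0.0]]'; python3 -m pendant '[[[0,0,-0.02],[0,0,0],0.0],[[0,0,-0.0555],[0,0,0],0.0],[[0,0,-0.0555],[0,0,0],0.0],[[0.0623,-0.238,-0.0555],[0,0,0],0],[[0.0623,-0.238,-0.0555],[0,0,0],0],[[0.0623,-0.238,-0.0555],[0,0,0],0],[[0.0623,-0.238,-0.0555],[0,0,0],0],[[0.0623,-0.238,-0.0555],[0,0,0],0],[[0.0623,-0.238,-0.0555],[0,0,0],0],[[0.0623,-0.238,-0.0555],[0,0,0],0]]';python3 -m pendant '[[[0,0,0],[0,0,0],0],[[0,0,0],[0,0,0],0]]'; python3 - <<'E'
from h import *
to(580,-89.9,27.5,-87)
E
```

```text
time: 25.87
tool_pos: [531.1, -329.9, 185.8]
tcp_rot: [3.14, -0.002, 0.052]
contact_force: [-1.1, 1.3, 7.2]
grip_width: 35.1
time: 26.7
tool_pos: [581.3, -82.7, 240.2]
tcp_rot: [-3.14, -0.001, 0.057]
contact_force: [0.1, -0.4, -1.2]
grip_width: 35.2
time: 26.87
tool_pos: [580.7, -89.2, 240.1]
tcp_rot: [3.141, -0.0, 0.052]
contact_force: [0.6, -0.9, -0.2]
grip_width: 35.3
shift [-0.0007  0.0007  0.0536] wz 0.0 | cur grasp [580.7 -89.2  81.1] head -87.0 F [ 0.6 -0.9 -0.2] w 35.3 t 26.9 j6 1.24
```

```bash
python3 -m pendant '[[[-0.0007,0.0005,0.02],[0,0,0],0],[[-0.0007,0.0005,0.04],[0,0,0],0],[[-0.0007,0.0005,0.053],[0,0,0],0],[[-0.0007,0.0005,0.053],[0,0,0],0],[[-0.0007,0.0005,0.0535],[0,0,0],0],[[-0.0007,0.0005,0.0535],[0,0,0],0.055],[[-0.0007,0.0005,0.0535],[0,0,0],0.055],[[-0.0007,0.0005,0.0535],[0,0,0],0.055],[[-0.0007,0.0005,0.0535],[0,0,0],0.055]]'; python3 -m pendant '[[[0,0,-0.04],[0,0,0],0.055],[[0,0,-0.0525],[0,0,0],0.055],[[-0.1463,0.1945,-0.0525],[0,0,0],0.05],[[-0.1463,0.1945,-0.0525],[0,0,0],0.05],[[-0.1463,0.1945,-0.0525],[0,0,0],0.05],[[-0.1463,0.1945,-0.0525],[0,0,0],0.05],[[-0.1463,0.1945,-0.0525],[0,0,0],0.05],[[-0.1463,0.1945,-0.0525],[0,0,0],0.05],[[-0.1463,0.1945,-0.0525],[0,0,0],0.05],[[-0.1463,0.1945,-0.0525],[0,0,0],0.05]]';python3 -m pendant '[[[0,0,0],[0,0,0],0.05],[[0,0,0],[0,0,0],0.05]]'; python3 - <<'E'
from h import *
to(444,-292,25,-87)
for r in rollers(snap('side','d6'),150,8): print(r)
E
```

```text
time: 27.62
tool_pos: [580.0, -89.7, 186.8]
tcp_rot: [3.141, -0.001, 0.051]
contact_force: [0.0, 0.7, 0.2]
grip_width: 54.0
time: 28.45
tool_pos: [443.0, -292.8, 239.2]
tcp_rot: [3.141, -0.0, 0.048]
contact_force: [0.2, 0.8, 0.4]
grip_width: 50.0
time: 28.62
tool_pos: [444.5, -290.3, 239.0]
tcp_rot: [-3.141, -0.0, 0.053]
contact_force: [0.2, 0.9, -0.1]
grip_width: 50.0
shift [-0.0006  0.0017  0.055 ] wz 0.001 | cur grasp [ 444.5 -290.3   80. ] head -87.0 F [ 0.2  0.9 -0.1] w 50.0 t 28.6 j6 0.79
(634.2, -291.8, 'd', 23.3, 'area', 22)
(641.4, -193.6, 'd', 23.8, 'area', 29)
(579.4, -92.3, 'd', 35.1, 'area', 81)
(519.8, -95.3, 'd', 36.4, 'area', 83)
(461.1, -102.2, 'd', 35.6, 'area', 83)
```

```bash
python3 -m pendant '[[[-0.0006,0.001,0.03],[0,0,0],0.05],[[-0.0006,0.001,0.05],[0,0,0],0.05],[[-0.0006,0.001,0.055],[0,0,0],0.05],[[-0.0006,0.001,0.055],[0,0,0],0.05],[[-0.0006,0.001,0.055],[0,0,0],0.0],[[-0.0006,0.001,0.055],[0,0,0],0.0],[[-0.0006,0.001,0.055],[0,0,0],0.0],[[-0.0006,0.001,0.055],[0,0,0],0.0],[[-0.0006,0.001,0.055],[0,0,0],0.0],[[-0.0006,0.001,0.055],[0,0,0],0.0]]'; python3 -m pendant '[[[0,0,-0.02],[0,0,0],0.0],[[0,0,-0.0555],[0,0,0],0.0],[[0,-0.309,-0.0555],[0,0,0],0],[[0,-0.309,-0.0555],[0,0,0],0],[[0,-0.309,-0.0555],[0,0,0],0],[[0,-0.309,-0.0555],[0,0,0],0],[[0,-0.309,-0.0555],[0,0,0],0],[[0,-0.309,-0.0555],[0,0,0],0],[[0,-0.309,-0.0555],[0,0,0],0],[[0,-0.309,-0.0555],[0,0,0],0]]';python3 -m pendant '[[[0,0,0],[0,0,0],0],[[0,0,0],[0,0,0],0]]'; python3 - <<'E'
from h import *
to(428,16.6,27.5,-87)
E
```

```text
time: 29.5
tool_pos: [443.6, -292.5, 184.7]
tcp_rot: [3.141, -0.001, 0.052]
contact_force: [-0.4, 1.2, 5.2]
grip_width: 24.4
time: 30.33
tool_pos: [426.2, 19.9, 239.5]
tcp_rot: [-3.141, 0.001, 0.054]
contact_force: [0.7, 0.5, -0.8]
grip_width: 24.3
time: 30.5
tool_pos: [427.3, 17.1, 239.5]
tcp_rot: [3.141, -0.0, 0.055]
contact_force: [0.2, 0.1, 0.3]
grip_width: 24.5
shift [0.0007 0.0005 0.053 ] wz 0.002 | cur grasp [427.3  17.1  80.5] head -86.9 F [0.2 0.1 0.3] w 24.5 t 30.5 j6 1.38
```

```bash
python3 -m pendant '[[[0.0007,0,0.02],[0,0,0],0],[[0.0007,0,0.04],[0,0,0],0],[[0.0007,0,0.0525],[0,0,0],0],[[0.0007,0,0.0525],[0,0,0],0],[[0.0007,0,0.053],[0,0,0],0],[[0.0007,0,0.053],[0,0,0],0.05],[[0.0007,0,0.053],[0,0,0],0.05],[[0.0007,0,0.053],[0,0,0],0.05],[[0.0007,0,0.053],[0,0,0],0.05],[[0.0007,0,0.053],[0,0,0],0.05]]'; python3 -m pendant '[[[0,0,-0.04],[0,0,0],0.05],[[0,0,-0.053],[0,0,0],0.05],[[0.1889,0.3195,-0.053],[0,0,0],0.05],[[0.1889,0.3195,-0.053],[0,0,0],0.05],[[0.1889,0.3195,-0.053],[0,0,0],0.05],[[0.1889,0.3195,-0.053],[0,0,0],0.05],[[0.1889,0.3195,-0.053],[0,0,0],0.05],[[0.1889,0.3195,-0.053],[0,0,0],0.05],[[0.1889,0.3195,-0.053],[0,0,0],0.05],[[0.1889,0.3195,-0.053],[0,0,0],0.05]]';python3 - <<'E'
from h import *
to(633.4,-292.6,80,-87)
for r in rollers(snap('side','d7'),150,8): print(r)
E
```

```text
time: 31.33
tool_pos: [428.1, 16.3, 186.7]
tcp_rot: [3.142, -0.001, 0.052]
contact_force: [-0.0, 0.8, 0.5]
grip_width: 49.1
time: 32.17
tool_pos: [613.0, -263.1, 239.5]
tcp_rot: [-3.141, 0.0, 0.052]
contact_force: [0.9, 0.5, 0.8]
grip_width: 49.6
shift [0.0188 0.0305 0.0005] wz -0.001 | cur grasp [ 613.  -263.1   80.5] head -87.0 F [0.9 0.5 0.8] w 49.6 t 32.2 j6 1.0
(644.1, -193.7, 'd', 22.6, 'area', 14)
(579.4, -92.3, 'd', 35.1, 'area', 80)
(519.9, -95.9, 'd', 35.4, 'area', 83)
(428.3, 14.1, 'd', 25.9, 'area', 41)
```

```bash
python3 -m pendant '[[[0.0188,0.0305,0],[0,0,0],0.05],[[0.0188,0.0305,0],[0,0,0],0.05],[[0.0188,0.0305,0],[0,0,0],0.05],[[0.0188,0.0305,0],[0,0,0],0.05]]'; python3 - <<'E'
from h import *
to(633.4,-292.6,25,-87)
E
```

```text
time: 32.55
tool_pos: [632.4, -290.4, 239.0]
tcp_rot: [-3.141, 0.001, 0.052]
contact_force: [-0.7, -0.6, -0.3]
grip_width: 49.9
shift [0.0009 0.0023 0.055 ] wz -0.001 | cur grasp [ 632.4 -290.4   80. ] head -87.0 F [-0.7 -0.6 -0.3] w 49.9 t 32.5 j6 0.98
```

```bash
python3 -m pendant '[[[0.001,0.002,0.03],[0,0,0],0.05],[[0.001,0.002,0.05],[0,0,0],0.05],[[0.001,0.002,0.055],[0,0,0],0.05],[[0.001,0.002,0.055],[0,0,0],0.05],[[0.001,0.002,0.055],[0,0,0],0.0],[[0.001,0.002,0.055],[0,0,0],0.0],[[0.001,0.002,0.055],[0,0,0],0.0],[[0.001,0.002,0.055],[0,0,0],0.0],[[0.001,0.002,0.055],[0,0,0],0.0],[[0.001,0.002,0.055],[0,0,0],0.0]]'; python3 -m pendant '[[[0,0,-0.02],[0,0,0],0.0],[[0,0,-0.0555],[0,0,0],0.0],[[-0.134,-0.319,-0.0555],[0,0,0],0],[[-0.134,-0.319,-0.0555],[0,0,0],0],[[-0.134,-0.319,-0.0555],[0,0,0],0],[[-0.134,-0.319,-0.0555],[0,0,0],0],[[-0.134,-0.319,-0.0555],[0,0,0],0],[[-0.134,-0.319,-0.0555],[0,0,0],0],[[-0.134,-0.319,-0.0555],[0,0,0],0],[[-0.134,-0.319,-0.0555],[0,0,0],0]]';python3 - <<'E'
from h import *
to(483,20,80,-87)
E
```

```text
time: 33.38
tool_pos: [634.1, -293.0, 185.6]
tcp_rot: [3.141, -0.002, 0.052]
contact_force: [-0.4, 0.5, 5.2]
grip_width: 24.4
time: 34.22
tool_pos: [487.8, 8.8, 240.1]
tcp_rot: [-3.142, -0.0, 0.051]
contact_force: [1.4, 0.3, -0.2]
grip_width: 24.3
shift [-0.0042 -0.0114  0.0011] wz -0.001 | cur grasp [487.8   8.8  81.1] head -87.1 F [ 1.4  0.3 -0.2] w 24.3 t 34.2 j6 1.38
```

```bash
python3 -m pendant '[[[-0.004,-0.0114,0],[0,0,0],0],[[-0.004,-0.0114,0],[0,0,0],0],[[-0.004,-0.0114,0],[0,0,0],0]]'; python3 - <<'E'
from h import *
to(483,20,27.5,-87)
E
```

```text
time: 34.47
tool_pos: [484.8, 18.8, 240.3]
tcp_rot: [3.141, -0.001, 0.054]
contact_force: [0.6, 0.4, -0.6]
grip_width: 24.1
shift [-0.0017 -0.0013  0.0538] wz 0.001 | cur grasp [484.8  18.8  81.3] head -86.9 F [ 0.6  0.4 -0.6] w 24.1 t 34.5 j6 1.4
```

```bash
python3 -m pendant '[[[-0.0017,-0.001,0.02],[0,0,0],0],[[-0.0017,-0.001,0.04],[0,0,0],0],[[-0.0017,-0.001,0.0533],[0,0,0],0],[[-0.0017,-0.001,0.0533],[0,0,0],0],[[-0.0017,-0.001,0.0537],[0,0,0],0],[[-0.0017,-0.001,0.0537],[0,0,0],0.05],[[-0.0017,-0.001,0.0537],[0,0,0],0.05],[[-0.0017,-0.001,0.0537],[0,0,0],0.05],[[-0.0017,-0.001,0.0537],[0,0,0],0.05],[[-0.0017,-0.001,0.0537],[0,0,0],0.05]]'; python3 -m pendant '[[[0,0,-0.04],[0,0,0],0.05],[[0,0,-0.053],[0,0,0],0.05],[[0.146,0.222,-0.053],[0,0,0],0.05],[[0.146,0.222,-0.053],[0,0,0],0.05],[[0.146,0.222,-0.053],[0,0,0],0.05],[[0.146,0.222,-0.053],[0,0,0],0.05],[[0.146,0.222,-0.053],[0,0,0],0.05],[[0.146,0.222,-0.053],[0,0,0],0.05],[[0.146,0.222,-0.053],[0,0,0],0.05],[[0.146,0.222,-0.053],[0,0,0],0.05]]';python3 -m pendant '[[[0,0,0],[0,0,0],0.05],[[0,0,0],[0,0,0],0.05]]'; python3 - <<'E'
from h import *
to(640.6,-194.6,25,-87)
for r in rollers(snap('side','d8'),150,8): print(r)
E
```

```text
time: 35.3
tool_pos: [482.8, 19.4, 186.5]
tcp_rot: [3.142, -0.001, 0.052]
contact_force: [1.0, -0.1, 0.7]
grip_width: 48.9
time: 36.13
tool_pos: [641.1, -198.3, 238.8]
tcp_rot: [3.14, -0.002, 0.049]
contact_force: [-0.4, 0.7, 0.3]
grip_width: 49.8
time: 36.3
tool_pos: [639.3, -193.7, 238.8]
tcp_rot: [-3.14, 0.001, 0.052]
contact_force: [0.6, 0.2, -0.3]
grip_width: 50.3
shift [0.0012 0.0009 0.0548] wz -0.0 | cur grasp [ 639.3 -193.7   79.8] head -87.0 F [ 0.6  0.2 -0.3] w 50.3 t 36.3 j6 1.11
(569.9, -99.3, 'd', 23.2, 'area', 23)
(519.8, -95.3, 'd', 36.4, 'area', 83)
(483.4, 17.3, 'd', 26.6, 'area', 43)
(430.4, 14.4, 'd', 25.9, 'area', 41)
```

```bash
python3 -m pendant '[[[0.0012,0.0009,0.03],[0,0,0],0.05],[[0.0012,0.0009,0.05],[0,0,0],0.05],[[0.0012,0.0009,0.0548],[0,0,0],0.05],[[0.0012,0.0009,0.0548],[0,0,0],0.05],[[0.0012,0.0009,0.0548],[0,0,0],0.0],[[0.0012,0.0009,0.0548],[0,0,0],0.0],[[0.0012,0.0009,0.0548],[0,0,0],0.0],[[0.0012,0.0009,0.0548],[0,0,0],0.0],[[0.0012,0.0009,0.0548],[0,0,0],0.0],[[0.0012,0.0009,0.0548],[0,0,0],0.0]]'; python3 -m pendant '[[[0,0,-0.02],[0,0,0],0.0],[[0,0,-0.0555],[0,0,0],0.0],[[-0.0912,-0.2211,-0.0555],[0,0,0],0],[[-0.0912,-0.2211,-0.0555],[0,0,0],0],[[-0.0912,-0.2211,-0.0555],[0,0,0],0],[[-0.0912,-0.2211,-0.0555],[0,0,0],0],[[-0.0912,-0.2211,-0.0555],[0,0,0],0],[[-0.0912,-0.2211,-0.0555],[0,0,0],0],[[-0.0912,-0.2211,-0.0555],[0,0,0],0],[[-0.0912,-0.2211,-0.0555],[0,0,0],0]]';python3 -m pendant '[[[0,0,0],[0,0,0],0],[[0,0,0],[0,0,0],0]]'; python3 - <<'E'
from h import *
to(538,22.4,27.5,-87)
E
```

```text
time: 37.18
tool_pos: [641.4, -195.6, 185.5]
tcp_rot: [3.141, -0.002, 0.052]
contact_force: [-1.0, 0.4, 4.2]
grip_width: 24.3
time: 38.02
tool_pos: [538.2, 21.9, 240.2]
tcp_rot: [3.141, -0.0, 0.055]
contact_force: [0.8, 0.6, 0.7]
grip_width: 24.5
time: 38.18
tool_pos: [539.4, 19.4, 240.0]
tcp_rot: [3.141, -0.001, 0.051]
contact_force: [-0.8, 0.0, 0.1]
grip_width: 24.4
shift [-0.0012 -0.003   0.0535] wz -0.002 | cur grasp [539.4  19.4  81. ] head -87.1 F [-0.8  0.   0.1] w 24.4 t 38.2 j6 1.41
```

Place it, then retreat up and back toward the robot for an unobstructed look.

```bash
python3 -m pendant '[[[-0.0012,-0.0025,0.02],[0,0,0],0],[[-0.0012,-0.0025,0.04],[0,0,0],0],[[-0.0012,-0.0025,0.053],[0,0,0],0],[[-0.0012,-0.0025,0.053],[0,0,0],0],[[-0.0012,-0.0025,0.0535],[0,0,0],0],[[-0.0012,-0.0025,0.0535],[0,0,0],0.05],[[-0.0012,-0.0025,0.0535],[0,0,0],0.05],[[-0.0012,-0.0025,0.0535],[0,0,0],0.05],[[-0.0012,-0.0025,0.0535],[0,0,0],0.05],[[-0.0012,-0.0025,0.0535],[0,0,0],0.05]]'; python3 -m pendant '[[[0,0,-0.04],[0,0,0],0.05],[[0,0,-0.08],[0,0,0],0.05],[[0,0,-0.12],[0,0,0],0.05],[[0,0,-0.2],[0,0,0],0.05],[[-0.18,-0.05,-0.22],[0,0,0],0.05],[[-0.18,-0.05,-0.22],[0,0,0],0.05],[[-0.18,-0.05,-0.22],[0,0,0],0.05],[[-0.18,-0.05,-0.22],[0,0,0],0.05],[[-0.18,-0.05,-0.22],[0,0,0],0.05],[[-0.18,-0.05,-0.22],[0,0,0],0.05]]'; python3 -m pendant '[[[0,0,0],[0,0,0],0.05],[[0,0,0],[0,0,0],0.05],[[0,0,0],[0,0,0],0.05]]'; python3 - <<'E'
from h import *
c=snap('side','d9'); s=snap('scene','s9'); w=snap('wrist','w12')
for n,q in(('side',c),('wrist',w)):
  for r in rollers(q,150,8,xy=(380,760,-420,100)): print(n,r)
b=s['color'][120:350,90:410]; b=cv2.resize(b,(800,575),interpolation=cv2.INTER_CUBIC)
b[:190,:270]=cv2.resize(c['color'][235:292,240:321],(270,190),interpolation=cv2.INTER_CUBIC)
cv2.imwrite('pics/fin.png',b[:,:,::-1]); print(get_obs()['time'],get_obs()['tool_pos'])
E
```

```text
time: 39.02
tool_pos: [537.4, 22.9, 186.7]
tcp_rot: [3.142, -0.001, 0.052]
contact_force: [0.7, 0.4, -0.2]
grip_width: 48.7
time: 39.85
tool_pos: [350.7, 64.6, 408.0]
tcp_rot: [-3.141, -0.001, 0.053]
contact_force: [-0.1, -0.1, 0.1]
grip_width: 50.2
time: 40.1
tool_pos: [355.8, 63.4, 406.2]
tcp_rot: [3.142, -0.0, 0.052]
contact_force: [-0.4, 0.6, 0.0]
grip_width: 50.2
side (579.4, -92.3, 'd', 35.1, 'area', 80)
side (519.6, -95.8, 'd', 35.4, 'area', 82)
side (461.1, -102.2, 'd', 35.6, 'area', 82)
side (538.1, 21.4, 'd', 25.2, 'area', 39)
side (483.1, 18.5, 'd', 24.3, 'area', 39)
side (428.2, 14.9, 'd', 26.2, 'area', 42)
wrist (536.0, 21.1, 'd', 24.2, 'area', 419)
wrist (517.9, -95.7, 'd', 35.3, 'area', 928)
wrist (481.9, 17.4, 'd', 24.2, 'area', 408)
wrist (459.4, -102.6, 'd', 35.2, 'area', 786)
wrist (427.3, 14.8, 'd', 24.3, 'area', 343)
wrist (383.6, 82.7, 'd', 22.2, 'area', 41)
40.25 [355.67946568  63.40042861 405.89321643]
```

View pics/fin.png

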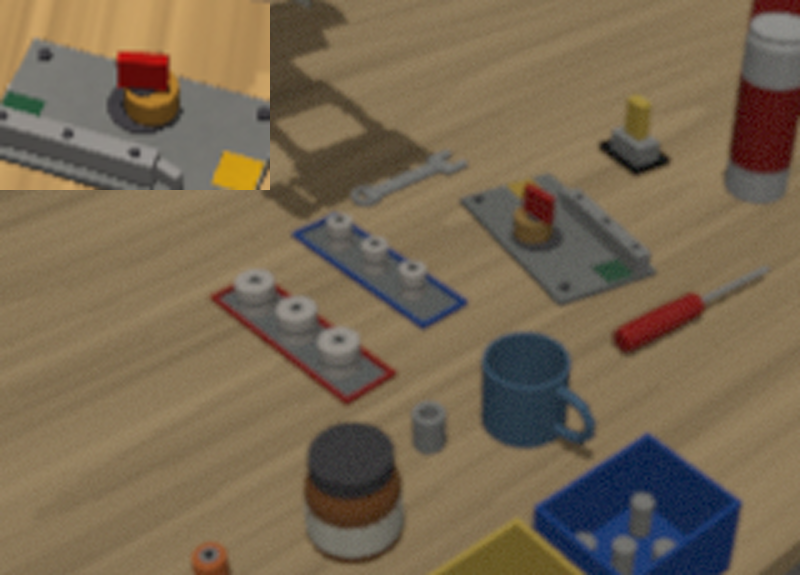

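```bash
python3 - <<'E'
from h import *
c=load('d9'); P=[px2w(c,240+x/3.333,235+y/3.333,62)[:2] for x,y in((118,55),(168,57.5))]
d=P[0]-P[1]; h=np.degrees(np.arctan2(d[1],d[0])); print(P,h,'theta',np.radians(h+180-78.2))
from plant import close_job; print(close_job())
E
```

```text
[array([564.58113928, 171.10231941]), array([529.38816806, 168.98075072])] 3.449836611910835 theta 1.8369561860639172
the job is handed in; nothing more can be done
None
```

The job is handed in at about 40 s of the 208 s allowed; `close_job` gives no verdict, so the results below are my own checks.

- **Gap:** I turned the bolt from about +0.92 rad to +1.80 rad. The last side-view reading of the head was about 1.84 rad, which is a gap of about 31.4–31.6 mm, inside the allowed 30.1–32.6 mm.
- **Proof:** The gauge slid low in the lane from x of about −67 mm to +60 mm and back to −67 mm, with no more than about 7 N on the tool. It is back upright in its black rest, as pictured after release and again in the final scene view.
- **Rollers:** All six were present and are standing unstacked on the tray floors. The three 25 mm ones are in the blue row and the three 36 mm ones are in the red row, each within about 4 mm of the row's centre line.
- **Other things:** One large roller was found knocked about 4 cm aside; I located it again and sorted it. No grip slip was seen. The wrench, screwdriver, spray can, jar, mug, socket and orange look-alike look undisturbed in the final picture, but I did not measure their positions.

**Disagreements:** The side and wrist cameras differed by up to about 2 mm. The bolt angle read from a wrist picture just after the turn was 1.74–1.83 rad. All of these readings leave the gap within tolerance.

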